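# Issue a coin roll from the gravity rack and top the rack up

### The job

Take the front (lowest) roll out of the sloped rack that holds the thick coin rolls, so that the two behind it roll down to the front stop, and lay it on its side in the open grey tray. Then put the loose thick roll from the table into the upper end of that same rack, lying across the lane, so that it rolls down and closes up behind the other two. Set the rolls down without dropping them, and leave the thin rolls and everything else on the table where they are.

Things in the scene. Friction and masses are not known exactly. Their poses are not given: they have to be found in the camera images.
- thick_rack: Fixed sloped rack, one lane, for the thick rolls. Plywood base 190 x 88 x 8 mm; origin under the base's centre; x points up the lane, y across. Aluminium lane floor 36 mm wide, 145 mm long, slope 0.26 rad, lip 15 mm high at the low front end. Rolls lie across it, both ends overhanging 10 mm, and roll down freely. Guides beside the roll ends only 24 to 80 mm up the slope from the front roll's centre.
- thick_rack_seat1 (a point): Centre of a thick roll resting on the front stop; in the rack's frame (-64.4, 0.0, 80.4) mm. Axes as the rack's. The side guides beyond it stand 3 mm off the roll ends and reach 24 mm above the lane floor; the front place and the upper end have none.
- thick_rack_seat2 (a point): Centre of the second place: 30 mm up the slope from the first.
- thick_rack_seat3 (a point): Centre of the third place: 60 mm up the slope from the first.
- thick_rack_load (a point): Loading place at the open upper end, clear of the guides (their mouth is flared): centre of a thick roll lying across the lane on its floor; in the rack's frame (31.3, 0.0, 105.8) mm, 39 mm up the slope from the third place; a 9 mm lip closes the end behind it. Axes as the rack's. A roll let go here rolls down by itself.
- thick1_center (a point): Centre of the front (lowest) thick roll in the thick rack: coins in pale paper with a brown band, a cylinder 30 mm across, 56 mm long, 0.15 to 0.24 kg, brass coin showing at each flat end. Its y axis runs along the cylinder (across the lane); it may have turned about it. The next roll touches it: grip it by its two flat ends (56 mm), which are free.
- thick2_center (a point): Centre of the second thick roll, directly behind (uphill of) the first and touching it; the same size. Its y axis runs along the cylinder.
- thick3_center (a point): Centre of the third thick roll, directly behind the second; the same size. Its y axis runs along the cylinder.
- fresh_center (a point): Centre of the loose thick roll, lying on its side on the bare table, alone, to the left or right of the racks (opposite the tray); 30 mm across, 56 mm long, about 0.19 kg, centre 15 mm above the table. Its y axis runs along the cylinder.
- tray: Open grey cash tray, fixed to the table, empty, 180 x 180 mm outside, 30 mm high, walls 4 mm, inner floor 5 mm above the table (a thick roll lying in it has its centre 19 to 20 mm above the table). Origin at the centre of its underside; x and y along its sides. To the left or right of the racks.
- thin_rack: The neighbouring rack, alike, holding three thin rolls; fixed. Leave it alone. Origin at the centre of its base's underside, x up the lane.
- thin1_center (a point): Centre of thin roll 1 (from the front) in the thin rack: 22 mm across, 48 mm long. To be left where it is.
- thin2_center (a point): Centre of thin roll 2 (from the front) in the thin rack: 22 mm across, 48 mm long. To be left where it is.
- thin3_center (a point): Centre of thin roll 3 (from the front) in the thin rack: 22 mm across, 48 mm long. To be left where it is.
- mug: White mug, 80 mm across, 95 mm high, behind at the left; origin under its centre. Bystander.
- jar: Glass jar with coins, 96 mm across, 165 mm high, behind at the right; origin under its centre. Bystander.
- coins_a: Stack of brass coins, 25 mm across, 31 mm high, in front of the racks; origin under its centre. Bystander.
- coins_b: Stack of silvery coins, 26 mm across, 22 mm high, between the racks; origin under its centre. Bystander.
There are look-alikes about, which are no part of the job. What is shaped like the thick_rack but red is not meant. Leave any blue look-alike of the part that bears thick1_center alone.

How it is judged:
By the outcome, as a careful person would: the job done as asked, in the order asked, and still so for the second after the job is handed in, with the robot touching nothing.
It also fails if it takes over 58 s, if anything falls off the work surface, if the arm or the gripper's body presses on something with over 40 N, if the wrist force passes 120 N, or if a joint passes its speed limit or range.

### The arm

A 6-joint arm with a two-finger parallel gripper is mounted at the origin on the work surface. World frame = base frame: x ahead of the robot, y to its left, z up, the work surface at z = 0. Lengths are in mm, angles in rad, forces in N, time in s.
With the tool pointing down it reaches from about 350 to 975 mm from the base axis. Payload 7.1 kg.
Tool frame: the origin (TCP) lies on the centre line of the jaws, within the pads' length; the fingertips stand 8 mm ahead of it and the grasp point (between the pads) lies 11 mm behind it; z points along the fingers, x is the direction in which the jaws open and shut, and the axes are right-handed (so a half turn about z gives the same grasp; the last joint's range is limited). The gripper opens to 88 mm and grips with 3 to 60 N. Pads are 20 mm wide; open, the fingers measure 115 mm over their backs; the gripper's body (75 mm by 178 mm) begins 61 mm behind the grasp point.
Start: joints at [1.156, 0.423, 1.63, -0, 1.089, -0.019], TCP at [240.934, 576.676, 202.775] pointing down, gripper open.
Joint ranges: [-3, 3], [-0.9, 2.11], [0.09, 2.58], [-1.31, 4.45], [0.11, 2.69], [-2.54, 2.54]. Speed limits (rad/s): [2.39, 2.39, 3.01, 3.14, 3.14, 3.14].

### API

Orientations are given as a rotation vector (axis times angle).
In Python, from workcell import ctrl gives the robot as it stands.
- The arm moves only by the shell command python3 -m handwheel 'ROWS'. ROWS is JSON, a list of rows, each a list of 3 entries, a list of its own where there are three numbers: the turn, a rotation vector about the tool's x, y, z in rad, then the shift along the tool's x, y, z in mm, then the opening, from 0 (shut) to 1 (fully open). In form: [[[ax, ay, az], [tx, ty, tz], jaw], ...]. A call has exactly 10 rows; each row shifts and turns the pose as measured when the row begins, along the tool's axes as they then stand; what a row does not reach is not made up. A row lasts 1/12 s, in which the tool goes at most 41.7 mm and 7.16 degrees, less where a joint would pass 70% of its speed; a pose out of reach is approached as far as the arm can. A call with a gripper value outside its range is refused whole. The fingers move at their own pace and stop on an object; the grip force is fixed at half the most. Time passes only in rows, so rows that do not move let the fingers close, or fill a call up. It gives the time, the measured TCP pose, the force and the opening at its end, in the units of the state.
- ctrl.get_obs(): the state, without advancing time (a new reading comes with each control period).
- ctrl.get_image(name): name is "scene" or "top" or "wrist"; returns a dict with "pixels" (480x640x3 uint8, red, green, blue), "camera_matrix" (3x3 intrinsics, pixels), "rvec" (rotation vector, rad) and "tvec" (3), from world to camera coordinates, as OpenCV has them. Camera axes: x right, y down, z forward; pixel columns grow to the right and rows downward; lengths in mm; the calibration is good to about 2 mm. The wrist camera is an equidistant fisheye: a pixel r from the principal point sees the ray r / f radians off the axis. A picture is of the moment at which its call begins. There is no depth.
- ctrl.close_job(): hands the job in, once; it reports no verdict.
Trained networks look in a picture, given as the dict that the camera call returned (one of the last four; its "shot" number tells which), for a name from the list of things; names that differ only in an ending like _2 or _b are one class to them, and where a whole thing is asked for, a point or a joint stands for the part that bears it (a point fixed in the world has none). Each returns a list of dicts, best first, with "score" (0 to 1); they miss things now and then, are a little off and sometimes report something else, mostly with a low value. They report only what shows in the picture. A call takes as long as a camera call. They do not tell look-alikes from the thing itself.
- ctrl.look_for(picture, query): "position" ([x, y, z] in mm, in the coordinates of the camera as it stood for that picture, good to about 4 mm: the middle of the surface that is visible of it).
- ctrl.spot_point(picture, query): "position" ([x, y, z] in mm, in the coordinates of the camera as it stood for that picture, good to about 4 mm: a listed point, or the origin of a listed thing).
The state is a dict: "t": time; "qpos": joint angles; "qvel": joint speeds; "joint_torque": joint torques, N m; "ee_pos": TCP position; "orientation": TCP orientation; "ft_force": force on the tool from outside, world axes, zero at the start; "moment": the same for the moment, N m; "width": finger opening in mm.
Only numpy, scipy, OpenCV 4.12 (cv2) and the standard library are available. Lean on these libraries where they do the work, as an engineer would, in place of code of your own. Each camera call takes 0.05 s, during which the arm holds its last target.

## Working session

There is one attempt and no reset: what is moved stays moved. The work goes in short steps, Python scripts to look and compute and a shell command to move; the robot and the scene stay as the last step left them, time stands still between calls to the robot, and variables do not carry over. Pictures are saved under pics/ and viewed, and the job is handed in when it is done.

```bash
ls; mkdir -p pics
cat > h.py <<'E'
import numpy as np, cv2
from workcell import ctrl
def cam2world(im,p):
    R=cv2.Rodrigues(np.array(im["rvec"],float))[0]; return R.T@(np.array(p,float)-np.array(im["tvec"],float).ravel())
def proj(im,P):
    return cv2.projectPoints(np.array(P,float).reshape(-1,3),np.array(im["rvec"],float),np.array(im["tvec"],float),np.array(im["camera_matrix"],float),None)[0].reshape(-1,2)
def save(im,n): cv2.imwrite("pics/"+n+".png",im["pixels"][:,:,::-1])
def ray(im,uv,z):
    K=np.array(im["camera_matrix"],float);R=cv2.Rodrigues(np.array(im["rvec"],float))[0]
    C=-R.T@np.array(im["tvec"],float).ravel()
    d=R.T@np.linalg.inv(K)@np.array([uv[0],uv[1],1.]);s=(z-C[2])/d[2];return C+s*d
E
python3 - <<'E'
from h import *
o=ctrl.get_obs();print({k:np.round(v,3) for k,v in o.items()})
for n in("scene","top"):
    im=ctrl.get_image(n);save(im,n+"0")
    for q in("thick_rack","thin_rack","tray","thick1_center","thick_rack_seat1","thick_rack_load","fresh_center"):
        for d in ctrl.spot_point(im,q)[:4]:
            w=cam2world(im,d["position"]);print(n,q,round(d["score"],2),w.round(1),proj(im,w).round(0)[0],[k for k in d])
E
```

```text
pics
{'t': np.float64(0.0), 'qpos': array([ 1.156,  0.424,  1.631, -0.   ,  1.089, -0.019]), 'qvel': array([-0.001, -0.001, -0.   ,  0.   , -0.001,  0.   ]), 'joint_torque': array([-1.0000e-03, -5.4463e+01, -2.7366e+01,  6.4000e-02,  2.3000e-02,
       -0.0000e+00]), 'ee_pos': array([240.713, 576.143, 202.005]), 'orientation': array([ 2.614e+00,  1.741e+00, -2.000e-03]), 'ft_force': array([-0.366,  0.405, -0.472]), 'moment': array([-0.015,  0.047,  0.013]), 'width': np.float64(87.807)}
scene thick_rack 0.77 [307.9 184.6  -1.5] [425. 245.] ['position', 'score']
scene thick_rack 0.63 [ 5.534e+02 -8.820e+01  5.000e-01] [278. 252.] ['position', 'score']
scene thin_rack 0.25 [521.9 112.4  88. ] [352. 255.] ['position', 'score']
scene tray 0.74 [ 499.5 -357.7    0.5] [221. 200.] ['position', 'score']
scene thick1_center 0.74 [ 387.5 -136.7   13.6] [307. 207.] ['position', 'score']
scene thick1_center 0.62 [492.1 -90.3  73.9] [292. 216.] ['position', 'score']
scene thick1_center 0.62 [ 3.902e+02 -5.200e+01 -2.000e-01] [331. 223.] ['position', 'score']
scene thick_rack_seat1 0.92 [242.9 187.
[... 1388 characters left out ...]
center 0.7 [ 389.  -141.8   17.2] [401. 319.] ['position', 'score']
top thick_rack_seat1 0.97 [491.3 -88.7  78.1] [375. 261.] ['position', 'score']
top thick_rack_seat1 0.84 [274.2 186.   90.6] [217. 387.] ['position', 'score']
top thick_rack_seat1 0.73 [241.1 180.7  82. ] [220. 407.] ['position', 'score']
top thick_rack_seat1 0.63 [547.5 -89.5  93. ] [376. 229.] ['position', 'score']
top thick_rack_load 0.76 [588.2 -90.5 107. ] [377. 204.] ['position', 'score']
top thick_rack_load 0.69 [337.9 190.3 110.7] [213. 349.] ['position', 'score']
top thick_rack_load 0.44 [677.6 331.8  -1.3] [161. 177.] ['position', 'score']
top fresh_center 0.67 [463.7 352.   13.4] [142. 281.] ['position', 'score']
```

View pics/scene0.png

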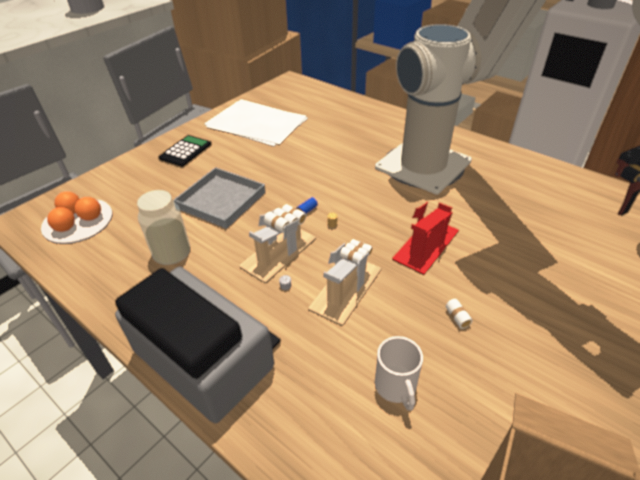

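View pics/top0.png

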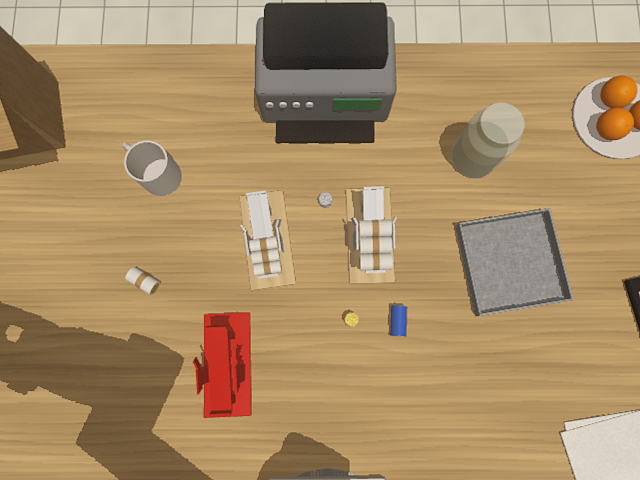

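Run:
```python
from h import *
im=ctrl.get_image("top")
print(ctrl.get_obs()["t"], im["camera_matrix"], -cv2.Rodrigues(np.array(im["rvec"],float))[0].T@np.array(im["tvec"]).ravel())
a=im["pixels"][180:290,335:415,::-1]; b=im["pixels"][255:305,115:175,::-1]
a=cv2.resize(a,None,fx=5,fy=5,interpolation=cv2.INTER_CUBIC);b=cv2.resize(b,None,fx=6,fy=6,interpolation=cv2.INTER_CUBIC)
c=np.zeros((550,760,3),np.uint8);c[:550,:400]=a;c[:300,400:760]=b
cv2.imwrite("pics/crop1.png",c)
import pickle;pickle.dump(im,open("top.pkl","wb"))
```

```text
0.85 [[487.83217322   0.         320.1823036 ]
 [  0.         487.83217322 245.76002959]
 [  0.           0.           1.        ]] [361.48838699   8.06582082 946.13583202]
```

View pics/crop1.png

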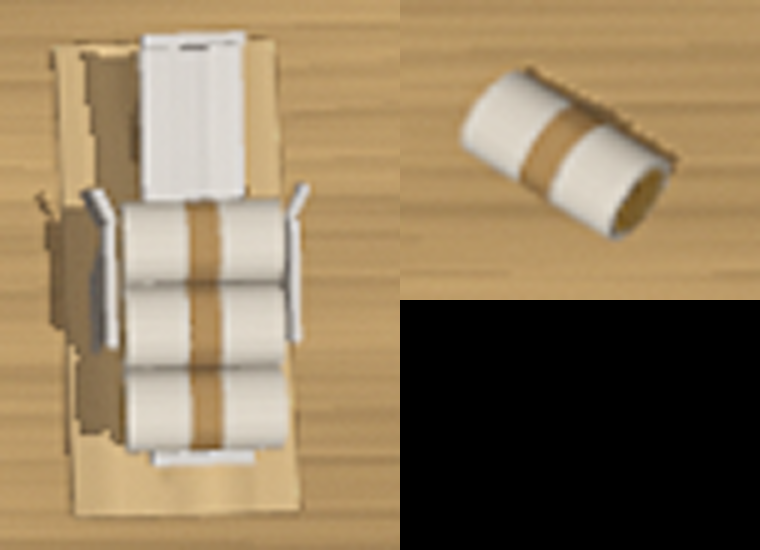

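```bash
python3 - <<'E'
from h import *
import pickle;im=pickle.load(open("top.pkl","rb"))
f=lambda c:(c[0]/5+335-.4,c[1]/5+180-.4)
P=np.array([ray(im,f(c),8) for c in((54,45),(276,40),(75,515),(300,515))]);print(P.round(1),P.mean(0))
TL,TR,BL,BR=P
for v in(TL-BL,TR-BR,TL-TR,BL-BR):print(np.linalg.norm(v).round(1),np.degrees(np.arctan2(v[1],v[0])).round(2))
# yaw from x axis
best=None
from scipy.optimize import least_squares
uv=np.array([f(c) for c in((54,45),(276,40),(75,515),(300,515),(206,408),(205,327),(205,243))])
s=np.array([-64.4,0,80.4]);u=np.array([np.cos(.26),0,np.sin(.26)])
loc=np.array([[95,44,8],[95,-44,8],[-95,44,8],[-95,-44,8]]+[list(s+k*30*u) for k in(0,1,2)],float)
def W(p):
    R=cv2.Rodrigues(np.array([0,0,p[2]]))[0];return loc@R.T+[p[0],p[1],0]
r=least_squares(lambda p:(proj(im,W(p))-uv).ravel(),[553,-89,0]);print(r.x,np.degrees(r.x[2]),r.fun.round(1))
R=cv2.Rodrigues(np.array([0,0,r.x[2]]))[0]
for l in(s,np.array([31.3,0,105.8])):print((R@l+[r.x[0],r.x[1],0]).round(1))
g=lambda c:((c[0]-400)/6+115-.4,c[1]/6+255-.4)
# fresh: silhouette axis endpoints
for c in((490,100),(640,203),(565,150)):print(ray(im,g(c),15).round(1))
# tray corners
E
python3 - <<'E'
import cv2
a=cv2.imread('pics/top0.png')[195:325,440:590];cv2.imwrite('pics/tray.png',cv2.resize(a,None,fx=4,fy=4))
E
```

```text
[[ 647.9  -40.8    8. ]
 [ 649.7 -129.5    8. ]
 [ 459.7  -46.6    8. ]
 [ 459.4 -133.3    8. ]] [554.17501319 -87.5506945    8.        ]
188.3 1.75
190.3 1.14
88.7 91.11
86.7 89.8
[ 5.54227552e+02 -8.80712187e+01  2.31000308e-02] 1.323534272681635 [ 0.5 -0.1  0.2 -0.3 -0.1  0.8  0.5 -0.4 -0.2  0.3 -0.2 -0.2 -0.5 -0.1]
[489.8 -89.6  80.4]
[585.5 -87.3 105.8]
[482.3 376.7  15. ]
[449.1 326.6  15. ]
[466.1 351.6  15. ]
```

View pics/tray.png

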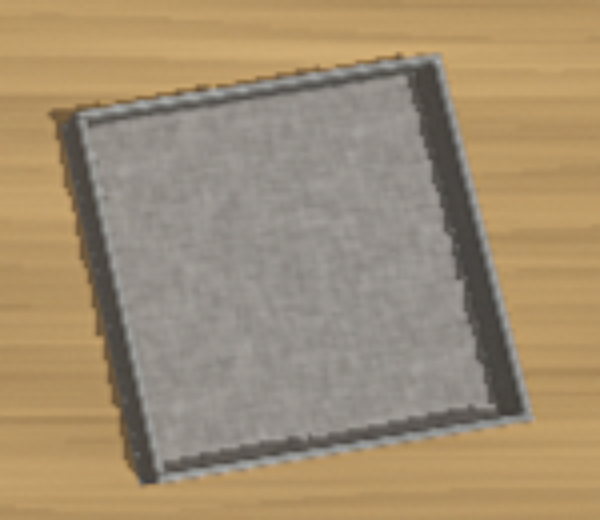

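The thick rack is the wooden/aluminium one at top-image px (375,235), with three pale rolls that have brown bands. The thin rack is at (268,240). The red rack at (228,363) and the blue roll at (399,320) are look-alikes. The front roll is at px (376,261), the loose roll at (143,281) and the tray at (513,262). The enlarged crops confirm this, and the fitted rack model leaves residuals under 1 px.

```bash
python3 -m handwheel '[[[0,0,-0.105],[0,0,0],1],[[0,0,-0.105],[0,0,0],1],[[0,0,-0.105],[0,0,0],1],[[0,0,-0.105],[0,0,0],1],[[0,0,0],[-37,13,0],1],[[0,0,0],[-37,13,0],1],[[0,0,0],[-37,13,0],1],[[0,0,0],[-37,13,0],1],[[0,0,0],[-37,13,0],1],[[0,0,0],[-37,13,0],1]]'
cat >> h.py <<'E'
from scipy.spatial.transform import Rotation as Ro
def to(p,ang=None):
    o=ctrl.get_obs();R=Ro.from_rotvec(o["orientation"]).as_matrix()
    a=np.degrees(np.arctan2(R[1,0],R[0,0]))
    print("pos",o["ee_pos"].round(1),"ang",a.round(2),"z",R[:,2].round(4),"t",o["t"],"w",round(float(o["width"]),1),"F",np.round(o["ft_force"],1))
    if p is not None:print("tool shift now",(R.T@(np.array(p,float)-o["ee_pos"])).round(1))
    if ang is not None:
        c,s=np.cos(np.radians(ang)),np.sin(np.radians(ang));T=np.array([[c,s,0],[s,-c,0],[0,0,-1]]).T
        T=np.column_stack([[c,s,0],[s,-c,0],[0,0,-1]])
        print("turn",Ro.from_matrix(R.T@T).as_rotvec().round(3))
        if p is not None:print("shift after turn",(T.T@(np.array(p,float)-o["ee_pos"])).round(1))
E
python3 -c "
from h import *
to([489.8,-89.6,150],91.3)"
```

```text
t: 1.68
ee_pos: [329.5, 358.2, 202.0]
orientation: [-2.156, -2.281, -0.008]
ft_force: [1.2, -0.0, 0.2]
width: 87.6
pos [329.5 358.2 202. ] ang 93.22 z [ 0.0019  0.0056 -1.    ] t 1.6833 w 87.6 F [ 1.2 -0.   0.2]
tool shift now [-456.4  134.8   49.9]
turn [ 0.002 -0.005  0.034]
shift after turn [-451.3  150.1   52. ]
```

```bash
python3 -m handwheel '[[[0.002,-0.005,0.034],[-38,12.5,0],1],[[0,0,0],[-38,12.5,0],1],[[0,0,0],[-38,12.5,0],1],[[0,0,0],[-38,12.5,0],1],[[0,0,0],[-38,12.5,0],1],[[0,0,0],[-38,12.5,0],1],[[0,0,0],[-38,12.5,0],1],[[0,0,0],[-38,12.5,0],1],[[0,0,0],[-38,12.5,4],1],[[0,0,0],[-38,12.5,4],1]]'
python3 -c "
from h import *
to([489.8,-89.6,130],91.3)"
```

```text
t: 2.52
ee_pos: [468.3, -35.0, 197.7]
orientation: [2.192, 2.243, 0.014]
ft_force: [1.7, 0.4, -0.3]
width: 87.8
pos [468.3 -35.  197.7] ang 91.33 z [ 0.0104  0.0028 -0.9999] t 2.5167 w 87.8 F [ 1.7  0.4 -0.3]
tool shift now [-55.3  19.6  67.7]
turn [ 0.01  -0.003  0.001]
shift after turn [-55.1  20.3  67.7]
```

```bash
python3 -m handwheel '[[[0.01,-0.003,0],[-20,7,10],1],[[0,0,0],[-20,7,14],1],[[0,0,0],[-15,6,14],1],[[0,0,0],[0,0,14],1],[[0,0,0],[0,0,10],1],[[0,0,0],[0,0,6],1],[[0,0,0],[0,0,0],1],[[0,0,0],[0,0,0],1],[[0,0,0],[0,0,0],1],[[0,0,0],[0,0,0],1]]'
python3 - <<'E'
from h import *
to([489.8,-89.6,78],91.3)
im=ctrl.get_image("wrist");save(im,"w1")
for q in("thick1_center","thick_rack_seat1"):
    for d in ctrl.spot_point(im,q)[:3]:print(q,round(d["score"],2),cam2world(im,d["position"]).round(1))
im=ctrl.get_image("scene")
a=im["pixels"][150:300,200:400,::-1];cv2.imwrite("pics/s1.png",cv2.resize(a,None,fx=4,fy=4))
E
```

```text
t: 3.35
ee_pos: [494.9, -100.5, 129.2]
orientation: [2.2, 2.232, 0.005]
ft_force: [0.1, -0.0, 0.8]
width: 87.7
pos [ 494.9 -100.5  129.2] ang 90.84 z [ 0.0077 -0.003  -1.    ] t 3.35 w 87.7 F [ 0.1 -0.   0.8]
tool shift now [11.1 -5.3 51.1]
turn [ 0.008  0.003 -0.008]
shift after turn [11.  -4.8 51.2]
thick1_center 0.97 [488.8 -89.9  79.8]
thick1_center 0.58 [ 386.5 -132.4   16.6]
```

View pics/w1.png

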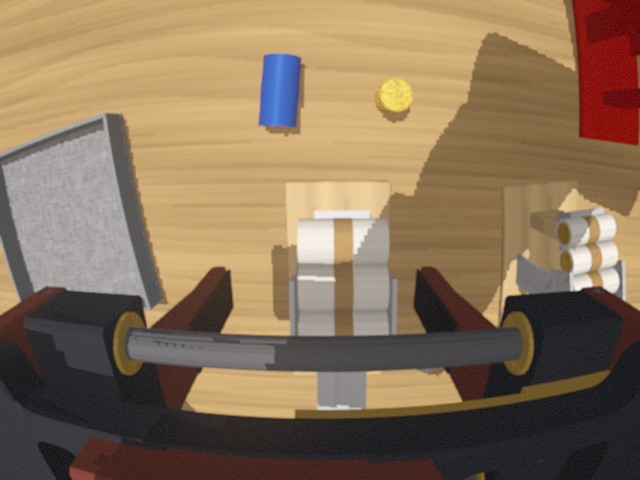

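View pics/s1.png

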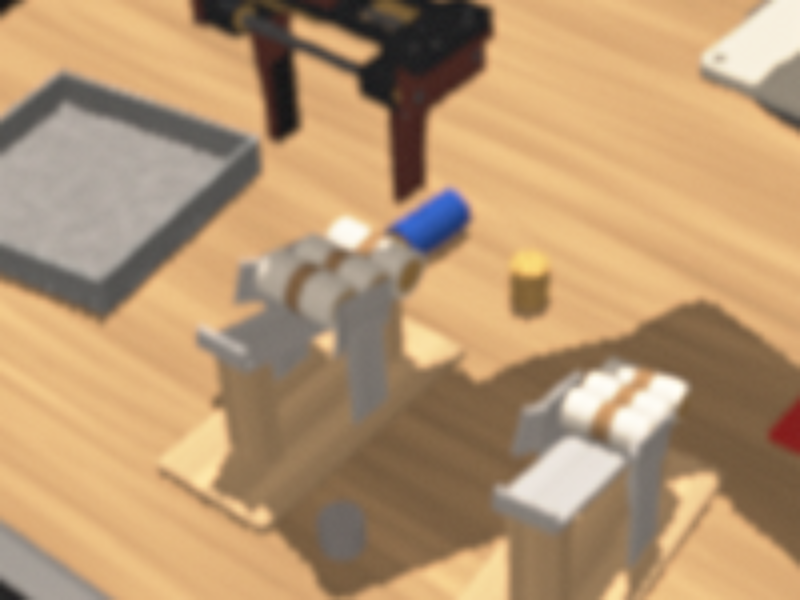

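Front roll 1 shows in the wrist view at px (343,242), lit and touching the lip. The network puts it at (488.8,-89.9,79.8), which agrees with the top fit. I'll centre on it and descend.

```bash
python3 -m handwheel '[[[0.008,0.003,-0.008],[6,-3,0],1],[[0,0,0],[5,-2,5],1],[[0,0,0],[0,0,10],1],[[0,0,0],[0,0,10],1],[[0,0,0],[0,0,10],1],[[0,0,0],[0,0,8],1],[[0,0,0],[0,0,4],1],[[0,0,0],[0,0,0],1],[[0,0,0],[0,0,0],1],[[0,0,0],[0,0,0],1]]'
python3 - <<'E'
from h import *
to([489.3,-89.7,78],91.3)
E
```

```text
t: 4.38
ee_pos: [488.0, -88.2, 75.8]
orientation: [-2.193, -2.246, 0.003]
ft_force: [-0.7, 0.0, -0.3]
width: 87.6
pos [488.  -88.2  75.8] ang 91.36 z [-3.5e-03  6.0e-04 -1.0e+00] t 4.3833 w 87.6 F [-0.7  0.  -0.3]
tool shift now [-1.6  1.2 -2.2]
turn [-0.004 -0.001  0.001]
shift after turn [-1.6  1.2 -2.2]
```

```bash
python3 -m handwheel '[[[0,0,0],[-1.6,1.2,-2.2],0.8],[[0,0,0],[0,0,0],0.7],[[0,0,0],[0,0,0],0.5],[[0,0,0],[0,0,0],0.4],[[0,0,0],[0,0,0],0.3],[[0,0,0],[0,0,0],0.3],[[0,0,0],[0,0,0],0.3],[[0,0,0],[0,0,0],0.3],[[0,0,0],[0,0,0],0.3],[[0,0,0],[0,0,0],0.3]]'
python3 - <<'E'
from h import *
to([489.3,-89.7,78],91.3)
E
```

```text
t: 5.22
ee_pos: [491.0, -90.5, 80.2]
orientation: [2.195, 2.247, 0.0]
ft_force: [0.9, 0.8, -0.9]
width: 27.2
pos [491.  -90.5  80.2] ang 91.34 z [ 6.e-04 -3.e-04 -1.e+00] t 5.2167 w 27.2 F [ 0.9  0.8 -0.9]
tool shift now [ 0.8 -1.7  2.2]
turn [0.001 0.    0.001]
shift after turn [ 0.8 -1.7  2.2]
```

Run:
```python
from h import *
im=ctrl.get_image("wrist");save(im,"w2")
im=ctrl.get_image("scene")
a=im["pixels"][150:300,200:400,::-1];cv2.imwrite("pics/s2.png",cv2.resize(a,None,fx=4,fy=4))
im=ctrl.get_image("top");save(im,"t2")
```

```text
(no output)
```

View pics/w2.png

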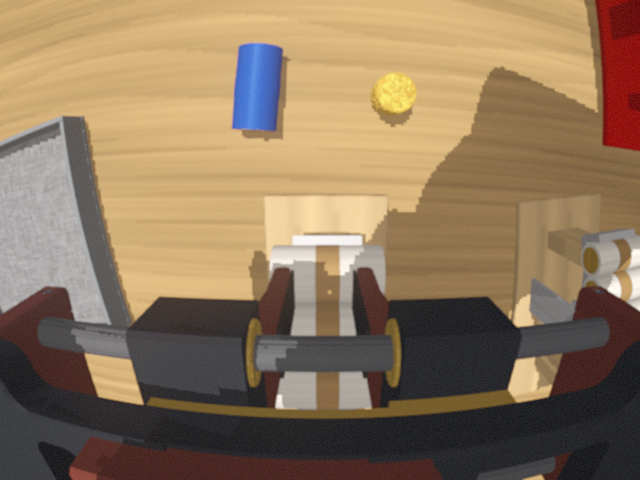

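View pics/s2.png

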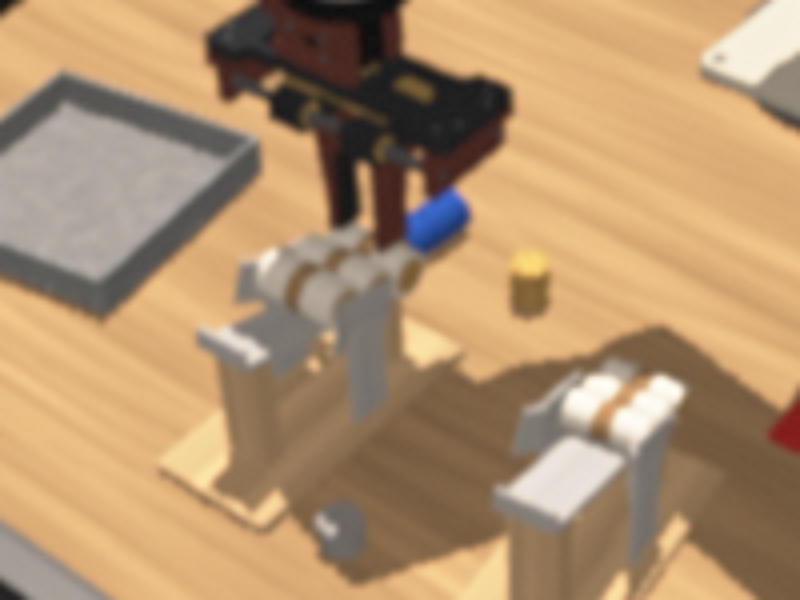

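Run:
```python
from h import *
o=ctrl.get_obs();p=o["ee_pos"]
def fish(im,P):
    R=cv2.Rodrigues(np.array(im["rvec"],float))[0];K=im["camera_matrix"]
    c=np.atleast_2d(P)@R.T+np.array(im["tvec"]).ravel();r=np.hypot(c[:,0],c[:,1]);th=np.arctan2(r,c[:,2])
    return np.c_[K[0][2]+K[0][0]*th*c[:,0]/r,K[1][2]+K[1][1]*th*c[:,1]/r].round(0)
y=np.array([-.0227,1,0]);
pts=[p+y*14+[0,0,-8],p-y*14+[0,0,-8],p,[489.8,-89.6,80.4],[489,-61.6,80.4],[490,-117.6,80.4],[489.8,-89.6,95.4]]
w=ctrl.get_image("wrist");print("wrist",fish(w,pts).tolist()); print(-cv2.Rodrigues(np.array(w["rvec"],float))[0].T@np.array(w["tvec"]).ravel())
print(w["camera_matrix"])
s=ctrl.get_image("scene");print("scene x4",((proj(s,pts)-[200,150])*4).round(0).tolist())
t=ctrl.get_image("top");print("top",proj(t,pts).round(0).tolist())
a=t["pixels"][180:330,320:440,::-1];cv2.imwrite("pics/t2c.png",cv2.resize(a,None,fx=4,fy=4))
a=w["pixels"][220:400,220:420,::-1];cv2.imwrite("pics/w2c.png",cv2.resize(a,None,fx=3,fy=3,interpolation=cv2.INTER_CUBIC))
```

```text
wrist [[351.0, 269.0], [299.0, 269.0], [325.0, 274.0], [327.0, 272.0], [380.0, 272.0], [273.0, 271.0], [327.0, 283.0]]
[422.90906491 -93.06818634 262.50008529]
[[371.64829954   0.         323.02498837]
 [  0.         371.64829954 235.52463371]
 [  0.           0.           1.        ]]
scene x4 [[388.0, 274.0], [353.0, 256.0], [370.0, 255.0], [372.0, 254.0], [408.0, 272.0], [338.0, 237.0], [371.0, 235.0]]
top [[368.0, 262.0], [383.0, 261.0], [376.0, 261.0], [376.0, 262.0], [360.0, 262.0], [391.0, 261.0], [377.0, 260.0]]
```

View pics/w2c.png

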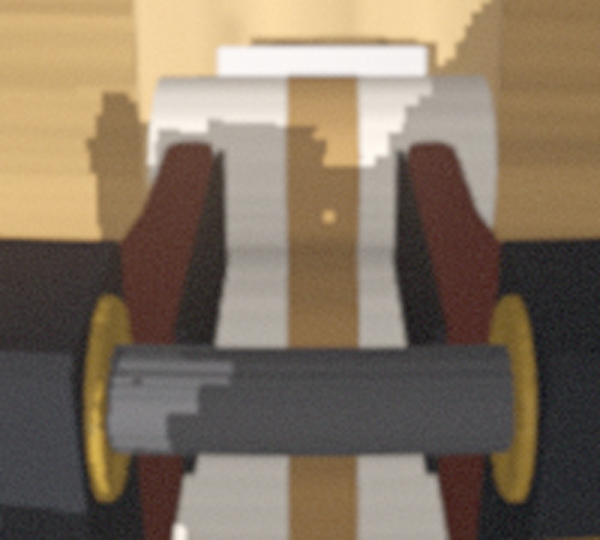

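View pics/t2c.png

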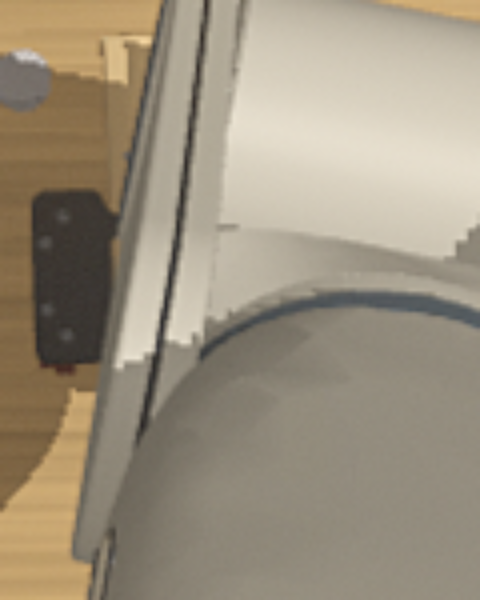

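Run:
```python
from h import *
s=ctrl.get_image("scene")
for z in (113,121,129,145):
  pts=[[495,-100.5+d,z] for d in(-57,-44,44,57)];print(z,((proj(s,pts)-[200,150])*4).round(0).tolist())
o=ctrl.get_obs();p=o["ee_pos"];print(p,o["qpos"].round(3),o["joint_torque"].round(2),o["width"])
for z in (72,85,97,105):
  pts=[[491,-90.5+d,z] for d in(-27,-14,14,27)];print(z,((proj(s,pts)-[200,150])*4).round(0).tolist())
a=s["pixels"][170:230,245:335,::-1];cv2.imwrite("pics/s3.png",cv2.resize(a,None,fx=8,fy=8,interpolation=cv2.INTER_CUBIC))
```

```text
113 [[281.0, 175.0], [296.0, 182.0], [405.0, 238.0], [422.0, 247.0]]
121 [[279.0, 164.0], [295.0, 172.0], [404.0, 228.0], [421.0, 236.0]]
129 [[278.0, 154.0], [294.0, 161.0], [403.0, 217.0], [420.0, 226.0]]
145 [[275.0, 132.0], [291.0, 140.0], [402.0, 195.0], [419.0, 204.0]]
[490.98779335 -90.46866186  80.14588341] [-0.206  0.431  1.985 -0.     0.725 -1.8  ] [ 0.000e+00 -4.583e+01 -1.830e+01 -2.000e-02  7.000e-02 -0.000e+00] 26.028269781181038
72 [[338.0, 248.0], [354.0, 256.0], [388.0, 274.0], [404.0, 283.0]]
85 [[336.0, 232.0], [352.0, 240.0], [387.0, 258.0], [403.0, 267.0]]
97 [[335.0, 217.0], [351.0, 225.0], [385.0, 243.0], [402.0, 251.0]]
105 [[334.0, 206.0], [350.0, 214.0], [385.0, 232.0], [401.0, 241.0]]
```

View pics/s3.png

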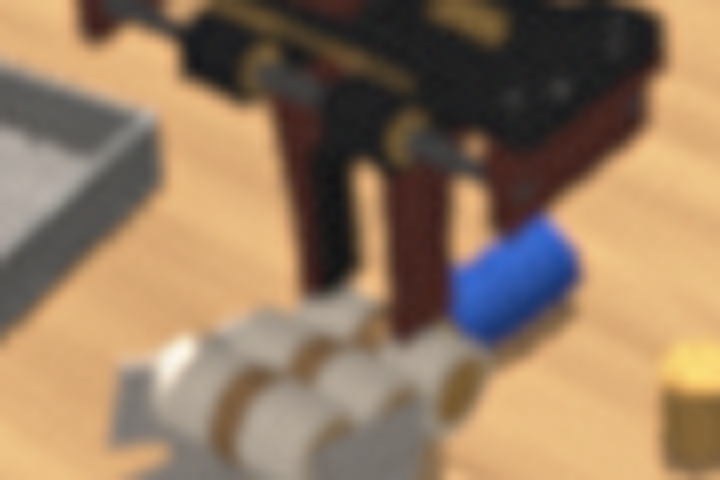

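The fingers closed to 27 mm just above the roll. In the scene view the tips sit at z≈97, about 24 mm higher than the reported TCP and the stated tip offset imply. The view taken before the descent shows the same shift, so I'll use tip height ≈ reported z + 16. The rolls haven't moved. Next: open, go down and check the tips.

```bash
python3 -m handwheel '[[[0,0,0],[0,0,-6],1],[[0,0,0],[0.5,-1,0],1],[[0,0,0],[0,0,0],1],[[0,0,0],[0,0,0],1],[[0,0,0],[0,0,0],1],[[0,0,0],[0,0,0],1],[[0,0,0],[0,0,0],1],[[0,0,0],[0,0,0],1],[[0,0,0],[0,0,0],1],[[0,0,0],[0,0,0],1]]'
python3 - <<'E'
from h import *
to([489.3,-89.7,55],91.3)
o=ctrl.get_obs();p=o["ee_pos"]
s=ctrl.get_image("scene")
a=s["pixels"][160:235,230:340,::-1];a=cv2.resize(a,None,fx=7,fy=7,interpolation=cv2.INTER_CUBIC)
for dz in(-8,8,16,24):
  for d in(-57,-44,44,57):
    q=(proj(s,[p+[-.0227*d,d,dz]])[0]-[230,160]+.5)*7;cv2.circle(a,tuple(int(v) for v in q),3,{-8:(0,0,255),8:(0,255,0),16:(255,255,0),24:(255,0,255)}[dz],-1)
cv2.imwrite("pics/s4.png",a)
E
```

```text
t: 6.4
ee_pos: [489.9, -89.9, 86.9]
orientation: [2.195, 2.247, 0.0]
ft_force: [0.0, -0.8, 0.4]
width: 86.7
pos [489.9 -89.9  86.9] ang 91.34 z [ 7.e-04 -3.e-04 -1.e+00] t 6.4 w 86.7 F [ 0.  -0.8  0.4]
tool shift now [ 0.3 -0.6 31.9]
turn [0.001 0.    0.001]
shift after turn [ 0.2 -0.6 31.9]
```

View pics/s4.png

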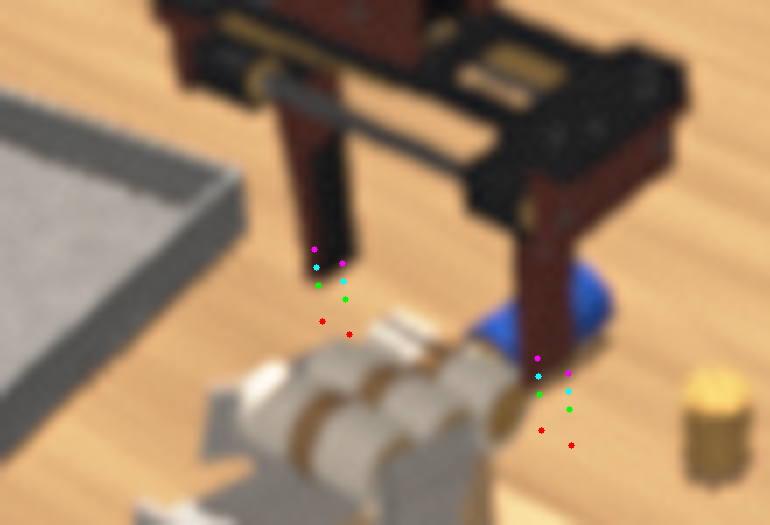

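```bash
python3 -m handwheel '[[[0,0,0],[0,0,8],1],[[0,0,0],[0,0,8],1],[[0,0,0],[0,0,8],1],[[0,0,0],[0,0,6],1],[[0,0,0],[0,0,0],1],[[0,0,0],[0,0,0],1],[[0,0,0],[0,0,0],0.8],[[0,0,0],[0,0,0],0.75],[[0,0,0],[0,0,0],0.7],[[0,0,0],[0,0,0],0.7]]'
python3 - <<'E'
from h import *
to([489.8,-89.6,53],91.3)
o=ctrl.get_obs();p=o["ee_pos"]
s=ctrl.get_image("scene")
a=s["pixels"][160:235,230:340,::-1];a=cv2.resize(a,None,fx=7,fy=7,interpolation=cv2.INTER_CUBIC)
cv2.imwrite("pics/s5.png",a)
save(ctrl.get_image("wrist"),"w5")
E
```

```text
t: 7.28
ee_pos: [489.2, -89.8, 52.6]
orientation: [-2.195, -2.246, 0.001]
ft_force: [0.9, 0.0, -0.4]
width: 64.4
pos [489.2 -89.8  52.6] ang 91.33 z [-1.3e-03  1.0e-04 -1.0e+00] t 7.2833 w 64.4 F [ 0.9  0.  -0.4]
tool shift now [ 0.2  0.6 -0.4]
turn [-0.001 -0.     0.001]
shift after turn [ 0.2  0.6 -0.4]
```

View pics/s5.png

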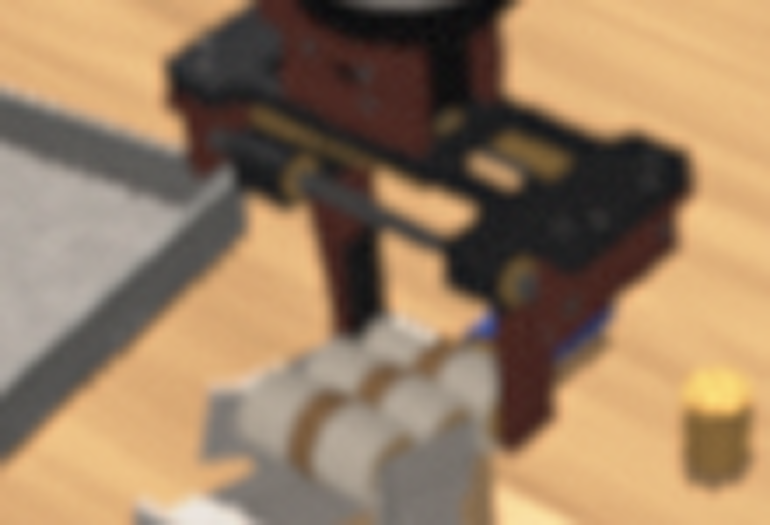

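View pics/w5.png

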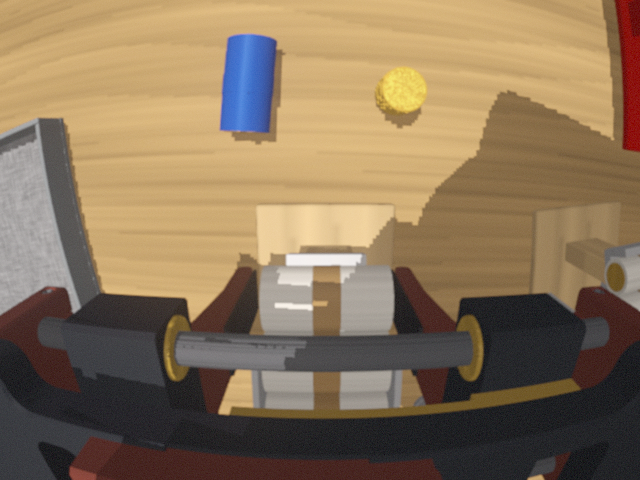

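The fingers now flank the front roll, with its ends at px 260 and 392 and the fingers just outside. Closing.

```bash
python3 -m handwheel '[[[0,0,0],[0,0,0],0.6],[[0,0,0],[0,0,0],0.5],[[0,0,0],[0,0,0],0.4],[[0,0,0],[0,0,0],0.4],[[0,0,0],[0,0,0],0.4],[[0,0,0],[0,0,0],0.4],[[0,0,0],[0,0,0],0.4],[[0,0,0],[0,0,0],0.4],[[0,0,0],[0,0,0],0.4],[[0,0,0],[0,0,0],0.4]]'
python3 - <<'E'
from h import *
to([489.8,-89.6,53],91.3)
E
```

```text
t: 8.22
ee_pos: [489.4, -89.7, 52.9]
orientation: [-2.195, -2.247, 0.001]
ft_force: [-0.4, 0.6, -1.1]
width: 56.0
pos [489.4 -89.7  52.9] ang 91.34 z [-7.e-04  1.e-04 -1.e+00] t 8.2167 w 56.0 F [-0.4  0.6 -1.1]
tool shift now [ 0.1  0.4 -0.1]
turn [-0.001 -0.     0.001]
shift after turn [ 0.1  0.4 -0.1]
```

```bash
python3 -m handwheel '[[[0,0,0],[0,-1.8,-8],0.4],[[0,0,0],[0,-3,-12],0.4],[[0,0,0],[0,-3.5,-14],0.4],[[0,0,0],[0,-3,-14],0.4],[[0,0,0],[0,0,-14],0.4],[[0,0,0],[0,0,-14],0.4],[[0,0,0],[0,0,-10],0.4],[[0,0,0],[0,0,0],0.4],[[0,0,0],[0,0,0],0.4],[[0,0,0],[0,0,0],0.4]]'
python3 - <<'E'
from h import *
to([495,-359,120],91.3)
s=ctrl.get_image("scene")
a=s["pixels"][145:235,220:340,::-1];a=cv2.resize(a,None,fx=6,fy=6,interpolation=cv2.INTER_CUBIC)
cv2.imwrite("pics/s6.png",a)
save(ctrl.get_image("wrist"),"w6")
t=ctrl.get_image("top")
for d in ctrl.spot_point(t,"tray")[:1]:print(cam2world(t,d["position"]))
g=lambda c:(c[0]/4+440-.4,c[1]/4+195-.4)
print([ray(t,g(c),30).round(0).tolist() for c in((75,115),(440,57),(530,418),(155,478))])
E
```

```text
t: 9.05
ee_pos: [474.1, -90.0, 149.1]
orientation: [-2.195, -2.247, 0.002]
ft_force: [1.0, -0.5, -2.1]
width: 56.1
pos [474.1 -90.  149.1] ang 91.33 z [-1.1e-03 -3.0e-04 -1.0e+00] t 9.05 w 56.1 F [ 1.  -0.5 -2.1]
tool shift now [-269.4   14.7   29.2]
turn [-0.001  0.     0.   ]
shift after turn [-269.4   14.8   29.1]
[ 497.00949473 -357.46533121    0.71994668]
[[571.0, -256.0, 30.0], [599.0, -434.0, 30.0], [425.0, -461.0, 30.0], [398.0, -284.0, 30.0]]
```

View pics/s6.png

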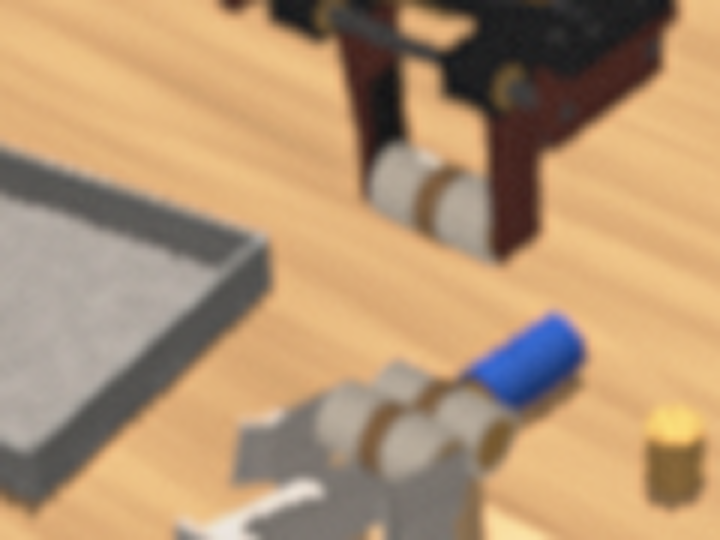

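View pics/w6.png

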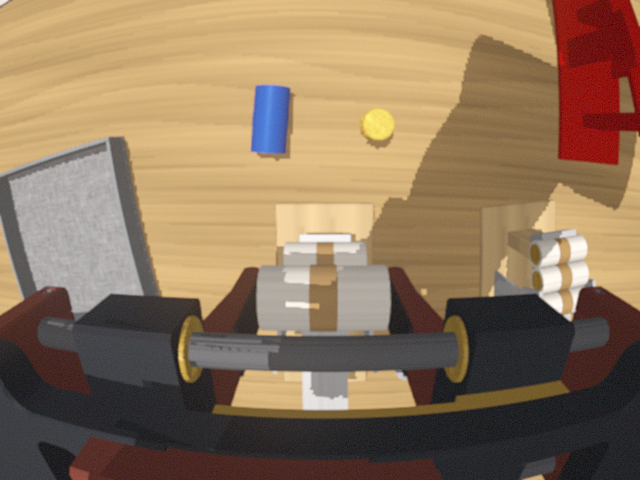

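The roll is held between the fingers (crop px 435,200; width 56.1), and the other two have closed up at the front stop. Moving over the tray.

```bash
python3 -m handwheel '[[[0,0,0],[-25,2,0],0.4],[[0,0,0],[-35,2,0],0.4],[[0,0,0],[-35,2,0],0.4],[[0,0,0],[-35,2,6],0.4],[[0,0,0],[-35,2,10],0.4],[[0,0,0],[-35,2,14],0.4],[[0,0,0],[-30,2,16],0.4],[[0,0,0],[-20,2,16],0.4],[[0,0,0],[-10,0,12],0.4],[[0,0,0],[0,0,8],0.4]]'
python3 - <<'E'
from h import *
to([497,-358,-5],91.3)
E
```

```text
t: 10.08
ee_pos: [495.3, -360.8, 56.8]
orientation: [-2.186, -2.247, 0.006]
ft_force: [-0.1, 0.2, -1.4]
width: 55.8
pos [ 495.3 -360.8   56.8] ang 91.58 z [-0.0073  0.0021 -1.    ] t 10.0833 w 55.8 F [-0.1  0.2 -1.4]
tool shift now [ 2.6  2.2 61.8]
turn [-0.007 -0.002  0.005]
shift after turn [ 2.7  1.8 61.8]
```

```bash
python3 -m handwheel '[[[-0.007,-0.002,0.005],[2,1,8],0.4],[[0,0,0],[0,0,10],0.4],[[0,0,0],[0,0,10],0.4],[[0,0,0],[0,0,8],0.4],[[0,0,0],[0,0,6],0.4],[[0,0,0],[0,0,4],0.4],[[0,0,0],[0,0,3],0.4],[[0,0,0],[0,0,0],0.4],[[0,0,0],[0,0,0],0.4],[[0,0,0],[0,0,0],0.4]]'
python3 - <<'E'
from h import *
to([497,-358,-7.5],91.3)
s=ctrl.get_image("scene")
a=s["pixels"][130:250,150:310,::-1];a=cv2.resize(a,None,fx=5,fy=5,interpolation=cv2.INTER_CUBIC)
cv2.imwrite("pics/s7.png",a)
E
```

```text
t: 10.92
ee_pos: [494.0, -353.9, -0.3]
orientation: [-2.188, -2.242, 0.001]
ft_force: [-0.1, 0.0, -1.7]
width: 55.8
pos [ 4.940e+02 -3.539e+02 -3.000e-01] ang 91.41 z [-0.007   0.0057 -1.    ] t 10.9167 w 55.8 F [-0.1  0.  -1.7]
tool shift now [-4.2  2.9  7.1]
turn [-0.007 -0.006  0.002]
shift after turn [-4.2  2.9  7.2]
```

View pics/s7.png

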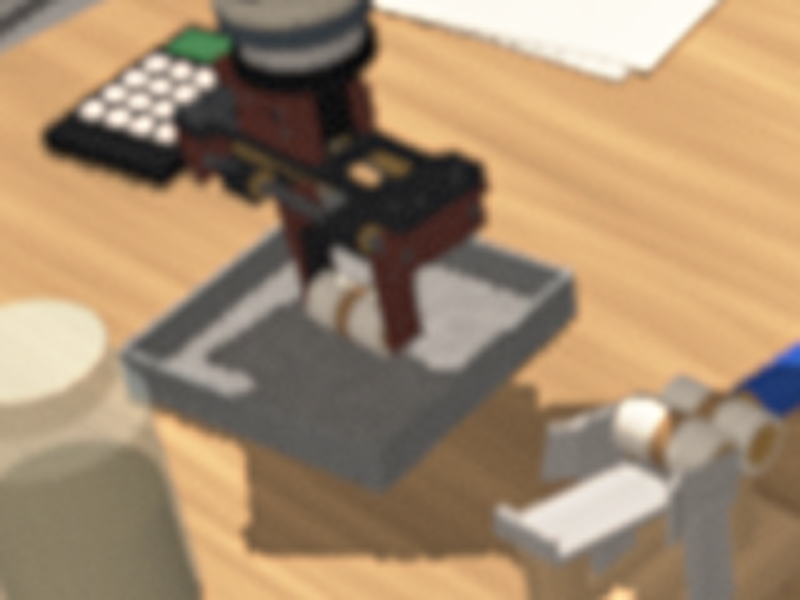

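```bash
python3 -m handwheel '[[[-0.007,-0.006,0],[0,0,1.5],0.4],[[0,0,0],[0,0,1.5],0.4],[[0,0,0],[0,0,1],0.4],[[0,0,0],[0,0,1],0.4],[[0,0,0],[0,0,0],0.4],[[0,0,0],[0,0,0],0.4],[[0,0,0],[0,0,0],0.4],[[0,0,0],[0,0,0],0.4],[[0,0,0],[0,0,0],0.4],[[0,0,0],[0,0,0],0.4]]'
python3 - <<'E'
from h import *
to([497,-358,-7.5],91.3)
E
```

```text
t: 11.8
ee_pos: [495.0, -354.9, -4.1]
orientation: [2.191, 2.245, 0.001]
ft_force: [-0.0, 1.3, -1.2]
width: 55.7
pos [ 495.  -354.9   -4.1] ang 91.38 z [ 0.0035 -0.0027 -1.    ] t 11.8 w 55.7 F [-0.   1.3 -1.2]
tool shift now [-3.1  1.9  3.4]
turn [0.003 0.003 0.001]
shift after turn [-3.1  1.9  3.4]
```

```bash
python3 -m handwheel '[[[0.002,0.002,0],[0,0,1],0.4],[[0,0,0],[0,0,0.5],0.4],[[0,0,0],[0,0,0.5],0.4],[[0,0,0],[0,0,0.5],0.4],[[0,0,0],[0,0,0],0.4],[[0,0,0],[0,0,0],0.4],[[0,0,0],[0,0,0],0.4],[[0,0,0],[0,0,0],0.4],[[0,0,0],[0,0,0],0.4],[[0,0,0],[0,0,0],0.4]]'
python3 - <<'E'
from h import *
to([497,-358,-7.5],91.3)
E
```

```text
t: 12.63
ee_pos: [495.0, -354.9, -6.9]
orientation: [2.194, 2.247, 0.001]
ft_force: [-0.1, 0.7, -1.5]
width: 55.6
pos [ 495.  -354.9   -6.9] ang 91.39 z [ 1.2e-03 -5.0e-04 -1.0e+00] t 12.6333 w 55.6 F [-0.1  0.7 -1.5]
tool shift now [-3.1  1.9  0.6]
turn [0.001 0.001 0.002]
shift after turn [-3.1  1.9  0.6]
```

```bash
python3 -m handwheel '[[[0,0,0],[0,0,0.5],0.4],[[0,0,0],[0,0,0.5],0.4],[[0,0,0],[0,0,0.3],0.4],[[0,0,0],[0,0,0],0.4],[[0,0,0],[0,0,0],0.4],[[0,0,0],[0,0,0],0.4],[[0,0,0],[0,0,0],0.4],[[0,0,0],[0,0,0],0.4],[[0,0,0],[0,0,0],0.4],[[0,0,0],[0,0,0],0.4]]'
python3 - <<'E'
from h import *
for i in range(3):
  to([497,-358,-7.5],91.3);s=ctrl.get_image("scene")
a=s["pixels"][130:250,150:310,::-1];a=cv2.resize(a,None,fx=5,fy=5,interpolation=cv2.INTER_CUBIC)
cv2.imwrite("pics/s8.png",a)
save(ctrl.get_image("wrist"),"w8")
E
```

```text
t: 13.47
ee_pos: [495.1, -354.9, -8.3]
orientation: [2.194, 2.247, 0.001]
ft_force: [0.4, 1.0, -1.7]
width: 55.7
pos [ 495.1 -354.9   -8.3] ang 91.39 z [ 1.3e-03 -6.0e-04 -1.0e+00] t 13.4667 w 55.7 F [ 0.4  1.  -1.7]
tool shift now [-3.1  1.8 -0.8]
turn [0.001 0.001 0.001]
shift after turn [-3.1  1.8 -0.8]
pos [ 495.1 -355.    -8.3] ang 91.38 z [ 1.3e-03 -6.0e-04 -1.0e+00] t 13.5167 w 56.5 F [-0.4 -0.1 -1.1]
tool shift now [-3.1  1.9 -0.8]
turn [0.001 0.001 0.001]
shift after turn [-3.1  1.9 -0.8]
pos [ 495.1 -354.9   -8.3] ang 91.39 z [ 1.3e-03 -6.0e-04 -1.0e+00] t 13.5667 w 55.8 F [-0.4  0.5 -2.5]
tool shift now [-3.1  1.9 -0.8]
turn [0.001 0.001 0.001]
shift after turn [-3.1  1.9 -0.8]
```

View pics/s8.png

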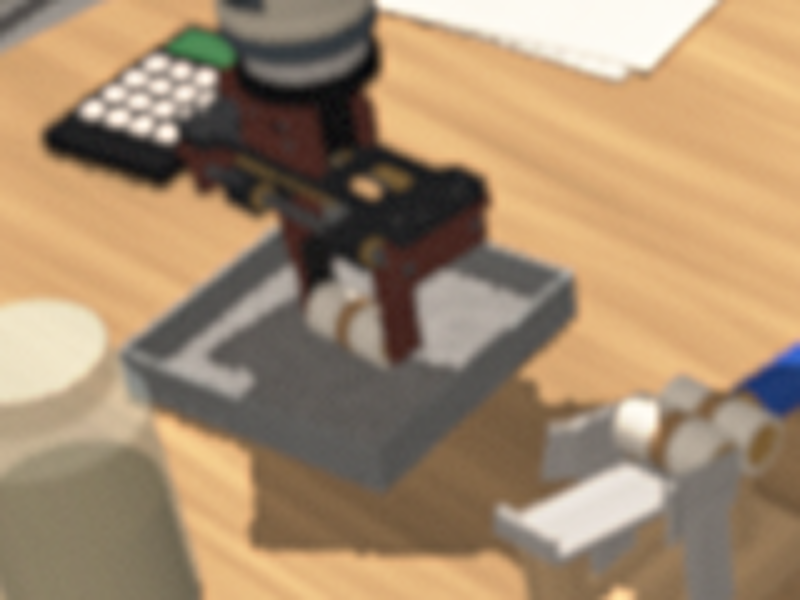

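```bash
python3 -m handwheel '[[[0,0,0],[0,0,0.4],0.4],[[0,0,0],[0,0,0.4],0.4],[[0,0,0],[0,0,0.4],0.4],[[0,0,0],[0,0,0],0.4],[[0,0,0],[0,0,0],0.4],[[0,0,0],[0,0,0],0.4],[[0,0,0],[0,0,0],0.4],[[0,0,0],[0,0,0],0.4],[[0,0,0],[0,0,0],0.4],[[0,0,0],[0,0,0],0.4]]'
python3 - <<'E'
from h import *
to([497,-358,-7.5],91.3)
E
```

```text
t: 14.5
ee_pos: [495.2, -355.0, -8.5]
orientation: [2.193, 2.247, 0.001]
ft_force: [-1.4, 0.4, 1.1]
width: 55.8
pos [ 495.2 -355.    -8.5] ang 91.39 z [ 1.5e-03 -8.0e-04 -1.0e+00] t 14.5 w 55.8 F [-1.4  0.4  1.1]
tool shift now [-3.   1.7 -1. ]
turn [0.001 0.001 0.002]
shift after turn [-3.   1.7 -1. ]
```

Contact: the force changed by about 3 N and the descent stopped. Opening and lifting.

```bash
python3 -m handwheel '[[[0,0,0],[0,0,0],0.64],[[0,0,0],[0,0,0],0.68],[[0,0,0],[0,0,0],0.74],[[0,0,0],[0,0,0],0.8],[[0,0,0],[0,0,0],0.8],[[0,0,0],[0,0,0],0.8],[[0,0,0],[0,0,-5],0.8],[[0,0,0],[0,0,-12],0.8],[[0,0,0],[0,0,-20],0.8],[[0,0,0],[0,0,-25],0.8]]'
python3 - <<'E'
from h import *
to([470,-200,190],91.3)
s=ctrl.get_image("scene")
a=s["pixels"][130:250,150:310,::-1];a=cv2.resize(a,None,fx=5,fy=5,interpolation=cv2.INTER_CUBIC)
cv2.imwrite("pics/s9.png",a)
E
```

```text
t: 15.33
ee_pos: [492.5, -353.0, 51.8]
orientation: [-2.19, -2.243, 0.001]
ft_force: [0.4, 0.2, 0.2]
width: 70.2
pos [ 492.5 -353.    51.8] ang 91.38 z [-0.0052  0.0042 -1.    ] t 15.3333 w 70.2 F [0.4 0.2 0.2]
tool shift now [ 154.1  -19.5 -137.4]
turn [-0.005 -0.004  0.001]
shift after turn [ 153.5  -19.  -138.2]
```

View pics/s9.png

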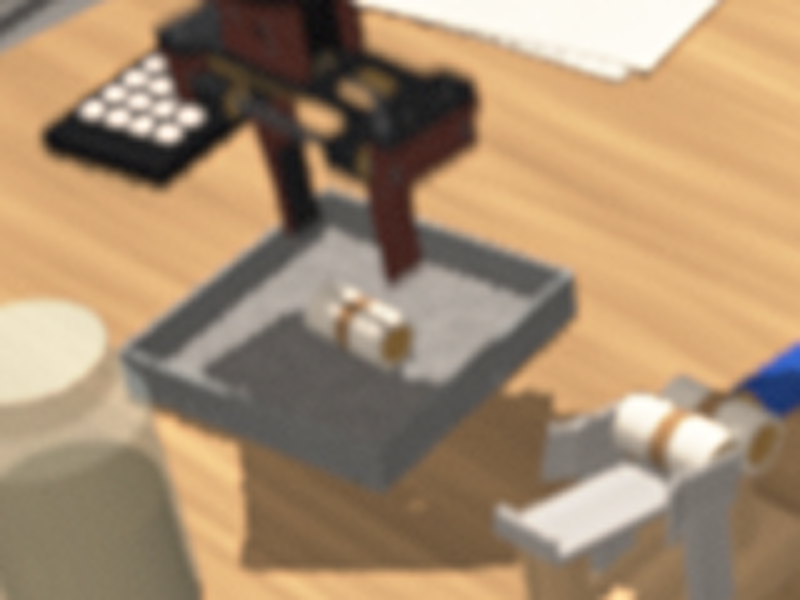

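The roll lies on its side in the tray (crop px 360,325) and is free of the fingers. Next, the loose roll.

```bash
python3 -m handwheel '[[[0,0,0],[8,0,-30],0.9],[[0,0,0],[20,0,-32],0.95],[[0,0,0],[30,-0.5,-25],1],[[0,0,0],[38,-0.5,-12],1],[[0,0,0],[38,-0.5,0],1],[[0,0,0],[38,-0.5,0],1],[[0,0,0],[38,-0.5,0],1],[[0,0,0],[38,-0.5,0],1],[[0,0,0],[38,-0.5,0],1],[[0,0,0],[38,-0.5,0],1]]'
python3 - <<'E'
from h import *
to([465.5,352,100],91.3)
E
```

```text
t: 16.22
ee_pos: [488.8, -27.7, 174.1]
orientation: [2.19, 2.218, 0.016]
ft_force: [1.5, 0.3, -0.0]
width: 87.5
pos [488.8 -27.7 174.1] ang 90.7 z [ 0.0248 -0.0098 -0.9996] t 16.2167 w 87.5 F [ 1.5  0.3 -0. ]
tool shift now [380.7 -20.4  69.8]
turn [ 0.025  0.01  -0.01 ]
shift after turn [380.2 -14.7  74.1]
```

```bash
python3 -m handwheel '[[[0.025,0.01,0],[38,-2,0],1],[[0,0,0],[38,-1.5,0],1],[[0,0,0],[38,-1.5,0],1],[[0,0,0],[38,-1.5,0],1],[[0,0,0],[38,-1.5,0],1],[[0,0,0],[38,-1.5,0],1],[[0,0,0],[38,-1.5,0],1],[[0,0,0],[38,-1.5,0],1],[[0,0,0],[30,-1.5,0],1],[[0,0,0],[15,0,0],1]]'
python3 - <<'E'
from h import *
to([465.5,352,100],56.5)
im=ctrl.get_image("wrist");save(im,"w10")
for d in ctrl.spot_point(im,"fresh_center")[:2]:print(round(d["score"],2),cam2world(im,d["position"]).round(1))
E
```

```text
t: 17.05
ee_pos: [467.4, 343.5, 186.4]
orientation: [2.2, 2.234, 0.023]
ft_force: [0.1, -0.2, 0.0]
width: 88.0
pos [467.4 343.5 186.4] ang 90.89 z [ 0.0145  0.0065 -0.9999] t 17.05 w 88.0 F [ 0.1 -0.2  0. ]
tool shift now [ 8.  -3.  86.4]
turn [ 0.012 -0.01   0.6  ]
shift after turn [ 6.1 -6.3 86.4]
0.6 [467.4 351.6  16.3]
```

View pics/w10.png

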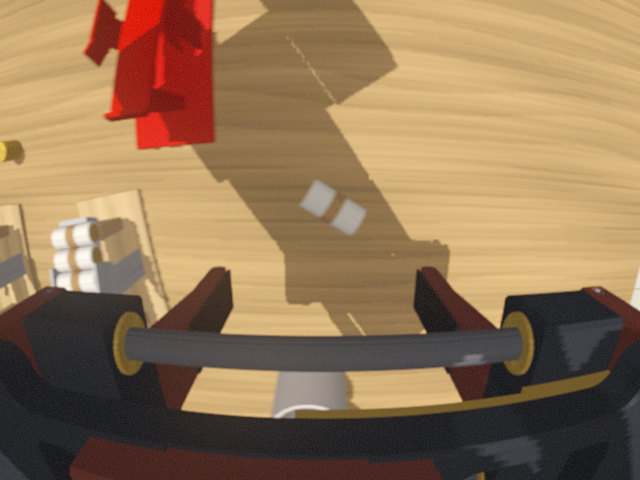

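The loose roll is at wrist px (333,207), and the network's (467.4,351.6) agrees with my estimate. I'll turn to 56.5° and come down partway.

```bash
python3 -m handwheel '[[[0.012,-0.01,0.12],[0,0,0],1],[[0,0,0.12],[0,0,5],1],[[0,0,0.12],[0,0,10],1],[[0,0,0.12],[0,0,15],1],[[0,0,0.11],[0,0,20],1],[[0,0,0],[3,-3,20],1],[[0,0,0],[3,-3,20],1],[[0,0,0],[0,0,15],1],[[0,0,0],[0,0,10],1],[[0,0,0],[0,0,0],1]]'
python3 - <<'E'
from h import *
to([466,352,60],56.5)
im=ctrl.get_image("wrist");save(im,"w11")
for d in ctrl.spot_point(im,"fresh_center")[:2]:print(round(d["score"],2),cam2world(im,d["position"]).round(1))
E
```

```text
t: 17.98
ee_pos: [468.7, 341.2, 74.8]
orientation: [2.778, 1.454, 0.009]
ft_force: [0.1, 0.4, 0.4]
width: 87.9
pos [468.7 341.2  74.8] ang 55.24 z [ 0.008  -0.0026 -1.    ] t 17.9833 w 87.9 F [0.1 0.4 0.4]
tool shift now [ 7.3 -8.5 14.7]
turn [ 0.008 -0.002 -0.022]
shift after turn [ 7.5 -8.2 14.8]
0.72 [466.5 353.   16.4]
```

View pics/w11.png

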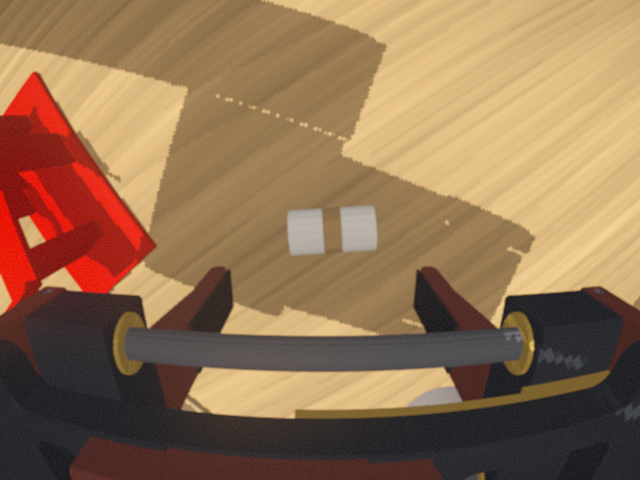

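```bash
python3 -m handwheel '[[[0.008,-0.002,-0.045],[0,0,0],1],[[0,0,0],[4,-4,0],1],[[0,0,0],[3,-4,5],1],[[0,0,0],[0,0,10],1],[[0,0,0],[0,0,10],1],[[0,0,0],[0,0,10],1],[[0,0,0],[0,0,8],1],[[0,0,0],[0,0,0],1],[[0,0,0],[0,0,0],1],[[0,0,0],[0,0,0],1]]'
python3 - <<'E'
from h import *
to([466.2,352.4,-11],57.8)
im=ctrl.get_image("wrist");save(im,"w12")
for d in ctrl.spot_point(im,"fresh_center")[:2]:print(round(d["score"],2),cam2world(im,d["position"]).round(1))
s=ctrl.get_image("scene")
a=s["pixels"][230:350,390:550,::-1];a=cv2.resize(a,None,fx=5,fy=5,interpolation=cv2.INTER_CUBIC)
cv2.imwrite("pics/s12.png",a)
E
```

```text
t: 18.92
ee_pos: [468.7, 354.4, 33.0]
orientation: [-2.752, -1.514, -0.014]
ft_force: [-0.6, 0.4, 0.2]
width: 87.8
pos [468.7 354.4  33. ] ang 57.65 z [ 0.0074  0.0048 -1.    ] t 18.9167 w 87.8 F [-0.6  0.4  0.2]
tool shift now [-3.3 -1.2 44. ]
turn [ 0.004 -0.008 -0.003]
shift after turn [-3.  -1.1 44. ]
0.78 [466.6 355.8  15.7]
```

View pics/w12.png

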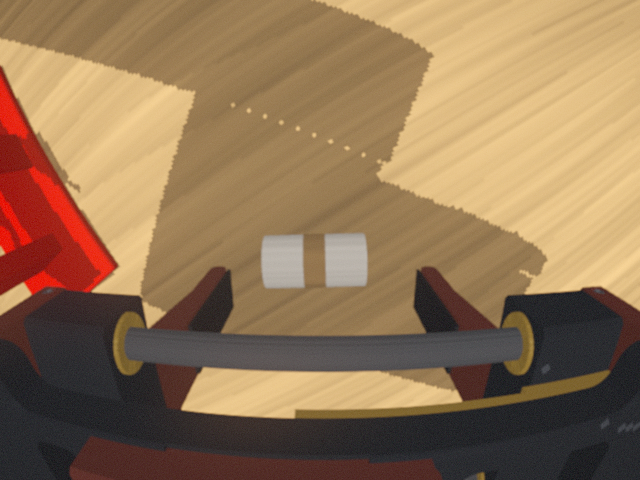

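View pics/s12.png

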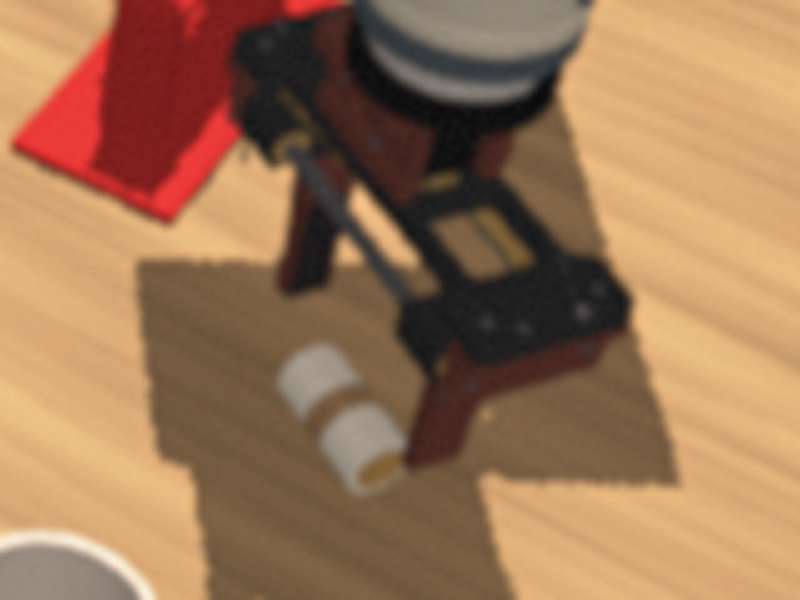

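```bash
python3 -m handwheel '[[[0.004,-0.008,0],[-2,-0.5,5],1],[[0,0,0],[-2,-0.5,8],1],[[0,0,0],[0,0,8],1],[[0,0,0],[0,0,8],1],[[0,0,0],[0,0,6],1],[[0,0,0],[0,0,3],1],[[0,0,0],[0,0,0],1],[[0,0,0],[0,0,0],1],[[0,0,0],[0,0,0],1],[[0,0,0],[0,0,0],0.8]]'
python3 - <<'E'
from h import *
to([466.2,352.4,-11],57.8)
s=ctrl.get_image("scene")
a=s["pixels"][230:350,390:550,::-1];a=cv2.resize(a,None,fx=5,fy=5,interpolation=cv2.INTER_CUBIC)
cv2.imwrite("pics/s13.png",a)
save(ctrl.get_image("wrist"),"w13")
E
```

```text
t: 19.9
ee_pos: [466.3, 351.6, -8.1]
orientation: [-2.752, -1.514, -0.002]
ft_force: [-0.1, 0.6, 0.3]
width: 84.1
pos [466.3 351.6  -8.1] ang 57.63 z [ 7.e-04  9.e-04 -1.e+00] t 19.9 w 84.1 F [-0.1  0.6  0.3]
tool shift now [ 0.6 -0.5  2.9]
turn [ 0.    -0.001 -0.003]
shift after turn [ 0.6 -0.5  2.9]
```

View pics/s13.png

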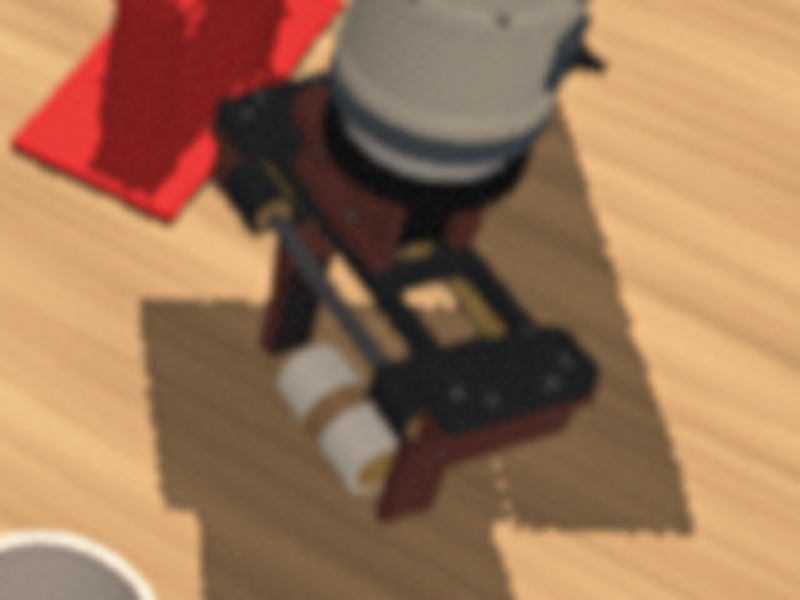

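View pics/w13.png

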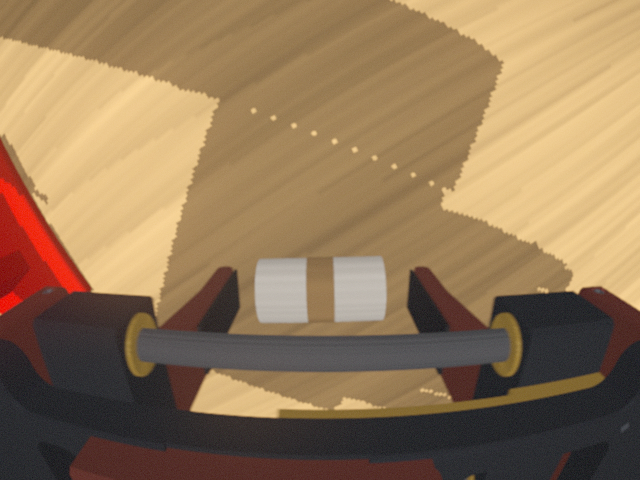

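```bash
python3 -m handwheel '[[[0,0,0],[-1,0,2],0.8],[[0,0,0],[0,0,1.5],0.8],[[0,0,0],[0,0,0],0.8],[[0,0,0],[0,0,0],0.7],[[0,0,0],[0,0,0],0.6],[[0,0,0],[0,0,0],0.5],[[0,0,0],[0,0,0],0.4],[[0,0,0],[0,0,0],0.4],[[0,0,0],[0,0,0],0.4],[[0,0,0],[0,0,0],0.4]]'
python3 - <<'E'
from h import *
to([466.2,352.4,-11],57.8)
E
```

```text
t: 20.83
ee_pos: [466.3, 351.1, -10.9]
orientation: [-2.752, -1.514, -0.005]
ft_force: [0.6, 0.4, -0.5]
width: 55.8
pos [466.3 351.1 -10.9] ang 57.62 z [ 0.0022  0.0021 -1.    ] t 20.8333 w 55.8 F [ 0.6  0.4 -0.5]
tool shift now [ 1.  -0.8  0.1]
turn [ 0.001 -0.003 -0.003]
shift after turn [ 1.  -0.8  0.1]
```

Gripped (55.8 mm). Lifting and turning back to the rack's angle.

```bash
python3 -m handwheel '[[[0,0,0],[0,0,-8],0.4],[[0,0,0],[0,0,-20],0.4],[[0,0,0],[0,0,-30],0.4],[[0,0,0],[0,0,-35],0.4],[[0,0,-0.118],[0,0,-35],0.4],[[0,0,-0.118],[0,0,-30],0.4],[[0,0,-0.118],[0,0,-15],0.4],[[0,0,-0.118],[0,0,0],0.4],[[0,0,-0.116],[0,0,0],0.4],[[0,0,0],[0,0,0],0.4]]'
python3 - <<'E'
from h import *
to([585.5,-87.3,165],91.3)
save(ctrl.get_image("wrist"),"w14")
E
```

```text
t: 21.67
ee_pos: [463.5, 349.1, 173.1]
orientation: [-2.164, -2.276, 0.002]
ft_force: [0.4, -0.0, -2.4]
width: 55.7
pos [463.5 349.1 173.1] ang 92.88 z [-1.5e-03 -7.0e-04 -1.0e+00] t 21.6667 w 55.7 F [ 0.4 -0.  -2.4]
tool shift now [-441.9   99.9    8.2]
turn [-0.002  0.001  0.028]
shift after turn [-439.   112.1    8.1]
```

View pics/w14.png

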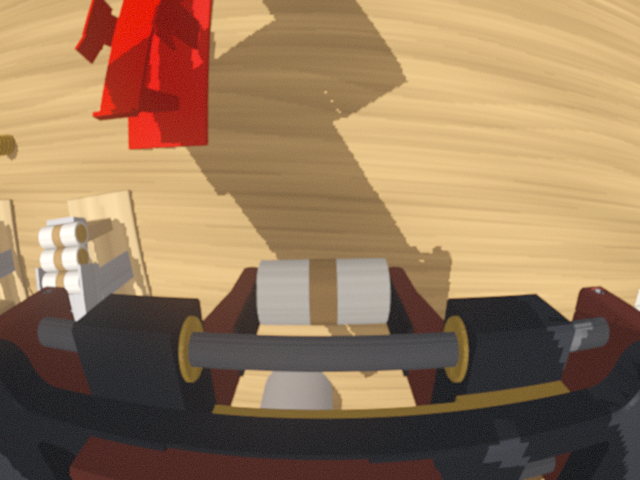

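```bash
python3 -m handwheel '[[[0,0,0.028],[-25,6,0],0.4],[[0,0,0],[-36,10,0],0.4],[[0,0,0],[-36,10,0],0.4],[[0,0,0],[-36,10,0],0.4],[[0,0,0],[-36,10,0],0.4],[[0,0,0],[-36,10,0],0.4],[[0,0,0],[-36,10,0],0.4],[[0,0,0],[-36,10,0],0.4],[[0,0,0],[-36,10,0],0.4],[[0,0,0],[-36,10,0],0.4]]'
python3 - <<'E'
from h import *
to([585.5,-87.3,150],91.3)
E
```

```text
t: 22.55
ee_pos: [556.9, -8.2, 169.3]
orientation: [-2.236, -2.196, 0.011]
ft_force: [1.3, -0.4, -2.5]
width: 55.8
pos [556.9  -8.2 169.3] ang 88.96 z [-1.e-02  1.e-04 -1.e+00] t 22.55 w 55.8 F [ 1.3 -0.4 -2.5]
tool shift now [-78.6  30.2  19. ]
turn [-0.01  -0.    -0.041]
shift after turn [-79.7  26.8  19.3]
```

```bash
python3 -m handwheel '[[[-0.01,0,-0.04],[-25,10,0],0.4],[[0,0,0],[-20,6,0],0.4],[[0,0,0],[-15,4,4],0.4],[[0,0,0],[-8,2,6],0.4],[[0,0,0],[-4,1,6],0.4],[[0,0,0],[0,0,4],0.4],[[0,0,0],[0,0,0],0.4],[[0,0,0],[0,0,0],0.4],[[0,0,0],[0,0,0],0.4],[[0,0,0],[0,0,0],0.4]]'
python3 - <<'E'
from h import *
to([585.5,-87.3,80],91.3)
im=ctrl.get_image("wrist");save(im,"w15")
for d in ctrl.spot_point(im,"thick_rack_load")[:2]:print(round(d["score"],2),cam2world(im,d["position"]).round(1))
s=ctrl.get_image("scene")
a=s["pixels"][150:270,200:360,::-1];a=cv2.resize(a,None,fx=5,fy=5,interpolation=cv2.INTER_CUBIC)
cv2.imwrite("pics/s15.png",a)
E
```

```text
t: 23.38
ee_pos: [577.3, -88.3, 143.7]
orientation: [-2.225, -2.208, 0.008]
ft_force: [-0.6, 0.7, -1.8]
width: 55.9
pos [577.3 -88.3 143.7] ang 89.56 z [-0.0085  0.001  -1.    ] t 23.3833 w 55.9 F [-0.6  0.7 -1.8]
tool shift now [ 1.   8.7 63.7]
turn [-0.009 -0.001 -0.03 ]
shift after turn [ 0.8  8.2 63.7]
0.82 [587.8 -89.1 103.8]
0.44 [522.6 108.   86.4]
```

View pics/s15.png

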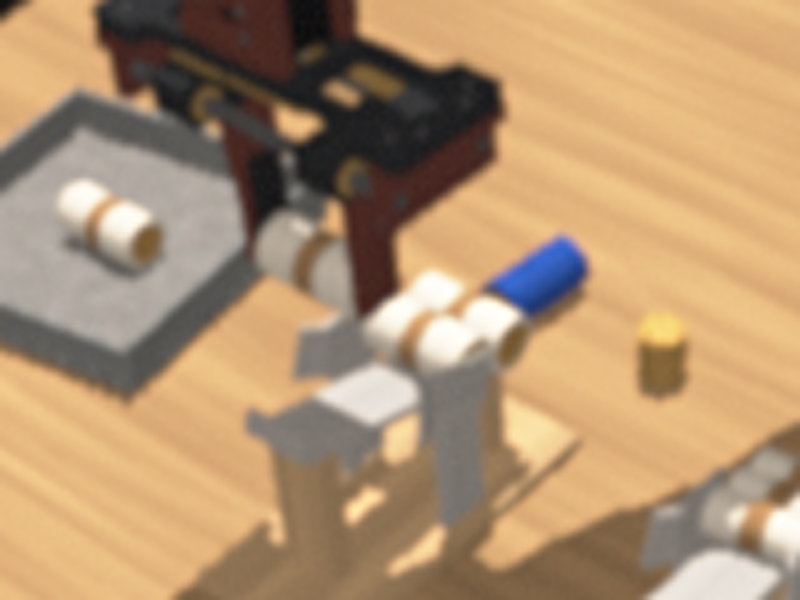

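View pics/w15.png

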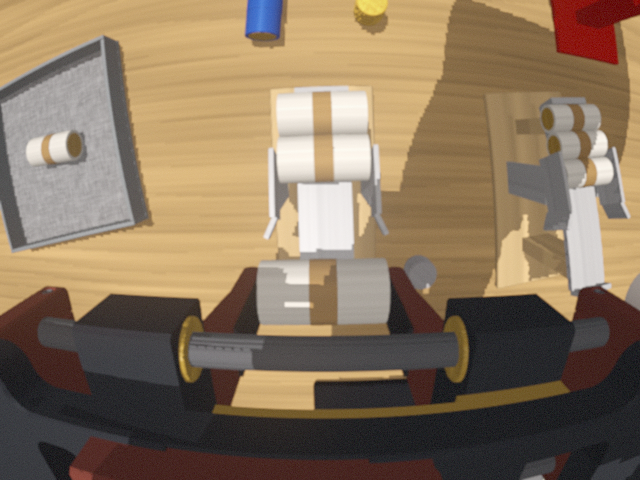

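```bash
python3 -m handwheel '[[[-0.009,-0.001,-0.03],[0,4,0],0.4],[[0,0,0],[0.5,4,4],0.4],[[0,0,0],[0,1.5,8],0.4],[[0,0,0],[0,0,8],0.4],[[0,0,0],[0,0,8],0.4],[[0,0,0],[0,0,5],0.4],[[0,0,0],[0,0,0],0.4],[[0,0,0],[0,0,0],0.4],[[0,0,0],[0,0,0],0.4],[[0,0,0],[0,0,0],0.4]]'
python3 - <<'E'
from h import *
to([586,-87.3,80],91.3)
im=ctrl.get_image("wrist");save(im,"w16")
s=ctrl.get_image("scene")
a=s["pixels"][170:270,220:350,::-1];a=cv2.resize(a,None,fx=6,fy=6,interpolation=cv2.INTER_CUBIC)
cv2.imwrite("pics/s16.png",a)
E
```

```text
t: 24.37
ee_pos: [587.1, -87.1, 106.9]
orientation: [-2.198, -2.244, 0.0]
ft_force: [0.1, -0.8, -2.2]
width: 55.7
pos [587.1 -87.1 106.9] ang 91.21 z [-5.e-04  1.e-04 -1.e+00] t 24.3667 w 55.7 F [ 0.1 -0.8 -2.2]
tool shift now [-0.1 -1.1 26.9]
turn [-0.001 -0.    -0.002]
shift after turn [-0.1 -1.1 26.9]
```

View pics/s16.png

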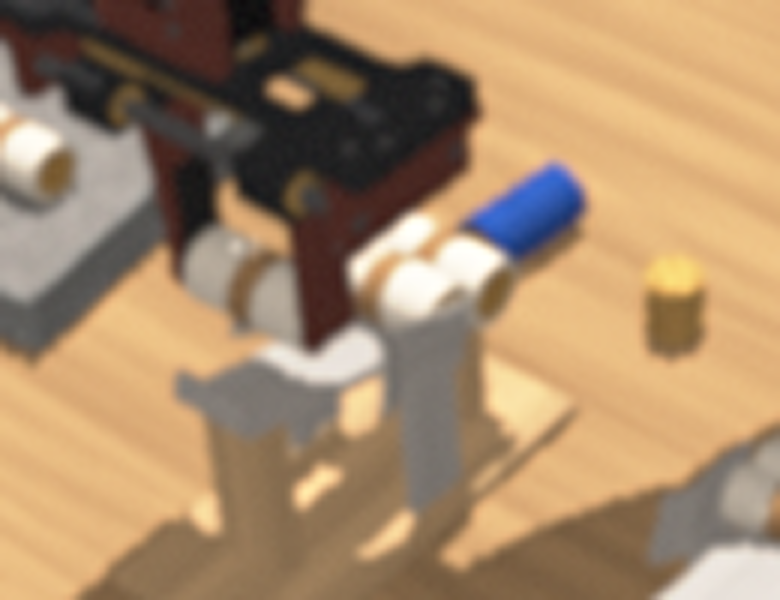

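View pics/w16.png

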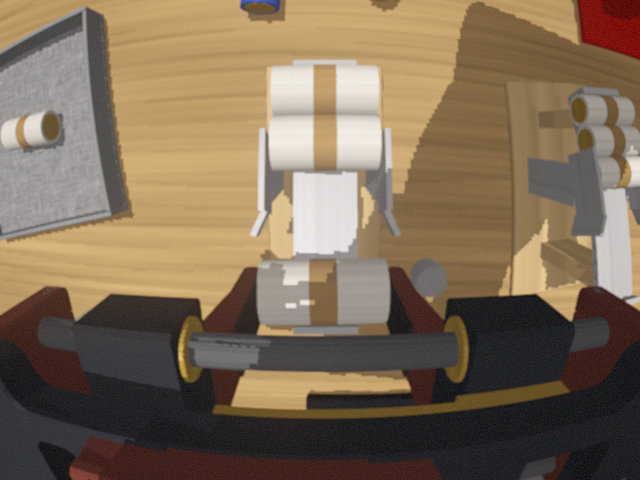

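Band and lane lie on one line (px 325 against the held band at 323). I'll descend, then approach contact slowly.

```bash
python3 -m handwheel '[[[0,0,0],[0.7,-0.5,5],0.4],[[0,0,0],[0,0,6],0.4],[[0,0,0],[0,0,5],0.4],[[0,0,0],[0,0,3],0.4],[[0,0,0],[0,0,1],0.4],[[0,0,0],[0,0,0],0.4],[[0,0,0],[0,0,0],0.4],[[0,0,0],[0,0,0],0.4],[[0,0,0],[0,0,0],0.4],[[0,0,0],[0,0,0],0.4]]'
python3 - <<'E'
from h import *
to([586.5,-87,80],91.3)
E
```

```text
t: 25.3
ee_pos: [587.2, -86.5, 85.6]
orientation: [2.197, 2.244, 0.001]
ft_force: [0.7, 0.2, -1.7]
width: 55.8
pos [587.2 -86.5  85.6] ang 91.21 z [ 1.3e-03 -2.0e-04 -1.0e+00] t 25.3 w 55.8 F [ 0.7  0.2 -1.7]
tool shift now [-0.5 -0.7  5.6]
turn [ 0.001  0.    -0.002]
shift after turn [-0.5 -0.7  5.6]
```

```bash
python3 -m handwheel '[[[0,0,0],[0,0,1.5],0.4],[[0,0,0],[0,0,1],0.4],[[0,0,0],[0,0,0.8],0.4],[[0,0,0],[0,0,0.5],0.4],[[0,0,0],[0,0,0.5],0.4],[[0,0,0],[0,0,0],0.4],[[0,0,0],[0,0,0],0.4],[[0,0,0],[0,0,0],0.4],[[0,0,0],[0,0,0],0.4],[[0,0,0],[0,0,0],0.4]]'
python3 - <<'E'
from h import *
to([586.5,-87,80],91.3)
E
```

```text
t: 26.13
ee_pos: [587.6, -86.6, 81.4]
orientation: [2.197, 2.243, 0.002]
ft_force: [-0.2, 0.5, -2.3]
width: 56.2
pos [587.6 -86.6  81.4] ang 91.2 z [ 2.3e-03 -4.0e-04 -1.0e+00] t 26.1333 w 56.2 F [-0.2  0.5 -2.3]
tool shift now [-0.4 -1.1  1.4]
turn [ 0.002  0.    -0.002]
shift after turn [-0.4 -1.1  1.4]
```

```bash
python3 -m handwheel '[[[0,0,0],[0,0,0.4],0.4],[[0,0,0],[0,0,0.4],0.4],[[0,0,0],[0,0,0.3],0.4],[[0,0,0],[0,0,0],0.4],[[0,0,0],[0,0,0],0.4],[[0,0,0],[0,0,0],0.4],[[0,0,0],[0,0,0],0.4],[[0,0,0],[0,0,0],0.4],[[0,0,0],[0,0,0],0.4],[[0,0,0],[0,0,0],0.4]]'
python3 - <<'E'
from h import *
to([586.5,-87,80],91.3)
E
```

```text
t: 26.97
ee_pos: [587.7, -86.6, 80.2]
orientation: [2.196, 2.243, 0.002]
ft_force: [0.8, -0.9, -1.9]
width: 56.0
pos [587.7 -86.6  80.2] ang 91.21 z [ 2.5e-03 -4.0e-04 -1.0e+00] t 26.9667 w 56.0 F [ 0.8 -0.9 -1.9]
tool shift now [-0.4 -1.2  0.2]
turn [ 0.003  0.    -0.002]
shift after turn [-0.4 -1.2  0.2]
```

```bash
python3 -m handwheel '[[[0,0,0],[0,0,0.4],0.4],[[0,0,0],[0,0,0.4],0.4],[[0,0,0],[0,0,0.3],0.4],[[0,0,0],[0,0,0],0.4],[[0,0,0],[0,0,0],0.4],[[0,0,0],[0,0,0],0.4],[[0,0,0],[0,0,0],0.4],[[0,0,0],[0,0,0],0.4],[[0,0,0],[0,0,0],0.4],[[0,0,0],[0,0,0],0.4]]'
python3 - <<'E'
from h import *
to([586.5,-87,80],91.3)
s=ctrl.get_image("scene")
a=s["pixels"][170:270,220:350,::-1];a=cv2.resize(a,None,fx=6,fy=6,interpolation=cv2.INTER_CUBIC)
cv2.imwrite("pics/s17.png",a)
E
```

```text
t: 27.8
ee_pos: [587.8, -86.6, 80.0]
orientation: [2.196, 2.243, 0.003]
ft_force: [-0.5, -0.6, 0.0]
width: 56.4
pos [587.8 -86.6  80. ] ang 91.21 z [ 2.9e-03 -5.0e-04 -1.0e+00] t 27.8 w 56.4 F [-0.5 -0.6  0. ]
tool shift now [-0.4 -1.3  0. ]
turn [ 0.003  0.001 -0.002]
shift after turn [-0.4 -1.3  0. ]
```

View pics/s17.png

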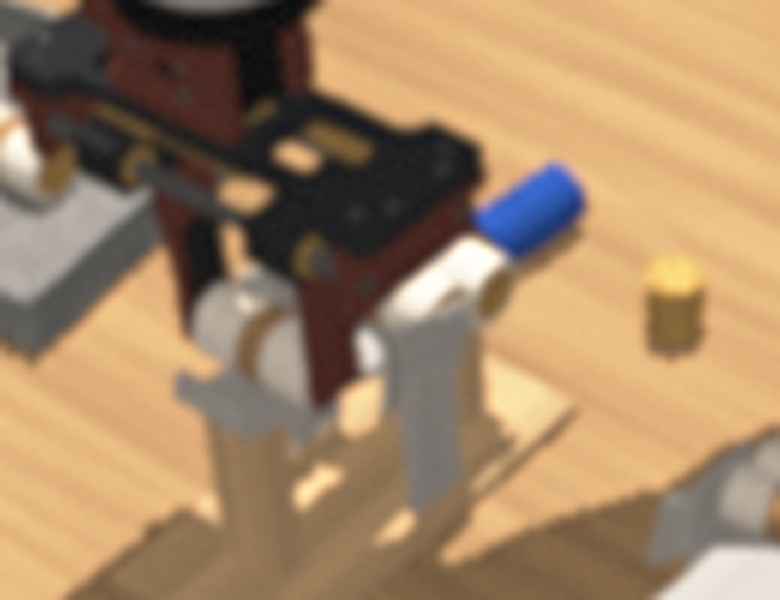

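Contact: the vertical force went from -1.9 to 0, and z stopped at 80.0, as predicted. Releasing.

```bash
python3 -m handwheel '[[[0,0,0],[0,0,0],0.66],[[0,0,0],[0,0,0],0.7],[[0,0,0],[0,0,0],0.76],[[0,0,0],[0,0,0],0.8],[[0,0,0],[0,0,0],0.8],[[0,0,0],[0,0,0],0.8],[[0,0,0],[0,0,0],0.8],[[0,0,0],[0,0,0],0.8],[[0,0,0],[0,0,0],0.8],[[0,0,0],[0,0,0],0.8]]'
python3 - <<'E'
from h import *
to([586.5,-87,150],91.3)
s=ctrl.get_image("scene")
a=s["pixels"][170:270,220:350,::-1];a=cv2.resize(a,None,fx=6,fy=6,interpolation=cv2.INTER_CUBIC)
cv2.imwrite("pics/s18.png",a)
save(ctrl.get_image("wrist"),"w18")
E
```

```text
t: 28.68
ee_pos: [589.1, -86.8, 80.3]
orientation: [2.195, 2.242, 0.005]
ft_force: [-0.0, 0.7, 0.4]
width: 70.3
pos [589.1 -86.8  80.3] ang 91.21 z [ 5.4e-03 -9.0e-04 -1.0e+00] t 28.6833 w 70.3 F [-0.   0.7  0.4]
tool shift now [ -0.2  -2.2 -69.7]
turn [ 0.005  0.001 -0.002]
shift after turn [ -0.1  -2.6 -69.7]
```

View pics/s18.png

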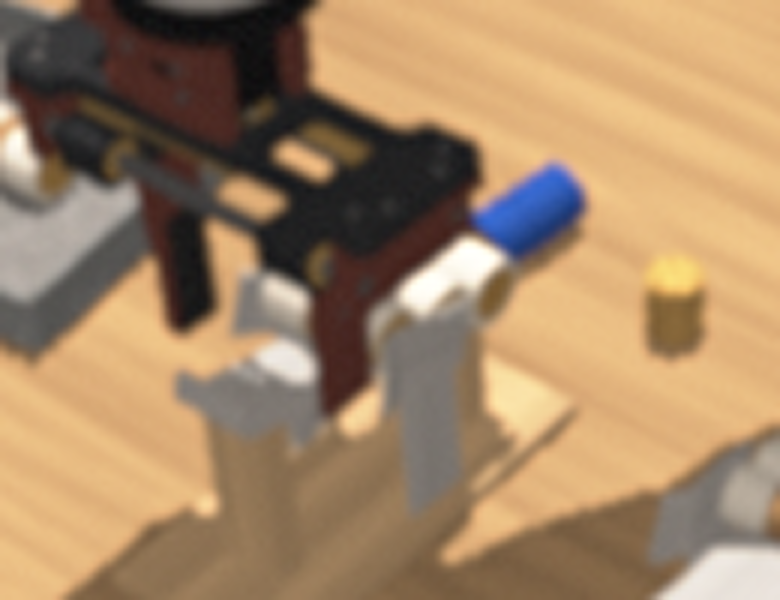

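View pics/w18.png

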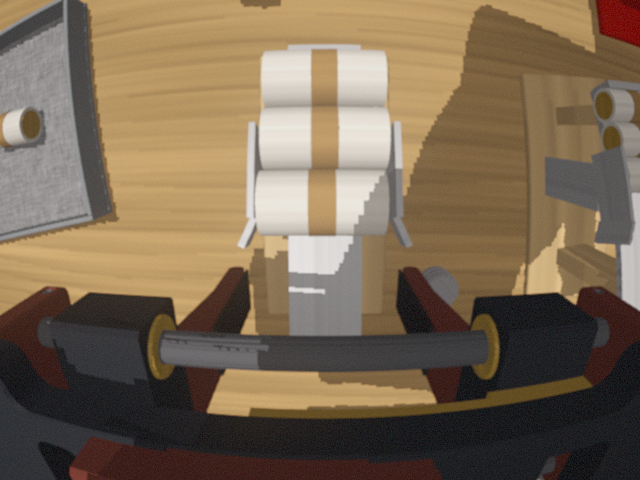

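The new roll rolled down and closed up as third, with the three rolls at wrist px rows 78, 137 and 200. Lifting clear.

```bash
python3 -m handwheel '[[[0,0,0],[0,-1,-8],0.8],[[0,0,0],[0,0,-15],0.8],[[0,0,0],[0,0,-20],0.8],[[0,0,0],[0,0,-25],0.8],[[0,0,0],[0,0,-25],0.8],[[0,0,0],[10,0,-15],0.8],[[0,0,0],[30,0,-5],0.8],[[0,0,0],[36,0,0],0.8],[[0,0,0],[36,0,0],0.8],[[0,0,0],[36,0,0],0.8]]' && python3 -m handwheel '[[[0,0,0],[36,-5,0],0.8],[[0,0,0],[36,-5,0],0.8],[[0,0,0],[36,-5,0],0.8],[[0,0,0],[36,-5,0],0.8],[[0,0,0],[30,-5,0],0.8],[[0,0,0],[15,0,0],0.8],[[0,0,0],[0,0,0],0.8],[[0,0,0],[0,0,0],0.8],[[0,0,0],[0,0,0],0.8],[[0,0,0],[0,0,0],0.8]]'
python3 - <<'E'
from h import *
to(None)
t=ctrl.get_image("top");save(t,"t20");s=ctrl.get_image("scene");save(s,"s20")
for q in("thick1_center","fresh_center","thin1_center","thick_rack_seat1"):
  print(q,[(round(d["score"],2),cam2world(t,d["position"]).round(0).tolist()) for d in ctrl.spot_point(t,q)[:5]])
R=cv2.Rodrigues(np.array([0,0,.0231]))[0]
u=np.array([np.cos(.26),0,np.sin(.26)])
P=[R@(np.array([-64.4,0,80.4])+k*30*u)+[554.2,-88.1,0] for k in range(3)]
a=cv2.resize(t["pixels"][180:290,335:415,::-1],None,fx=5,fy=5,interpolation=cv2.INTER_CUBIC)
for q in proj(t,P):cv2.circle(a,tuple(int(v) for v in (q-[335,180]+.5)*5),3,(0,0,255),-1)
cv2.imwrite("pics/t20c.png",a)
E
```

```text
t: 29.62
ee_pos: [584.7, 59.6, 204.5]
orientation: [2.204, 2.228, 0.008]
ft_force: [1.0, -0.2, -0.1]
width: 70.3
t: 30.45
ee_pos: [554.5, 263.2, 211.2]
orientation: [2.195, 2.233, 0.019]
ft_force: [-0.9, -0.6, -0.2]
width: 70.5
pos [554.5 263.2 211.2] ang 90.98 z [ 0.0157  0.0016 -0.9999] t 30.45 w 70.5 F [-0.9 -0.6 -0.2]
thick1_center [(0.98, [386.0, -139.0, 16.0]), (0.7, [498.0, -352.0, 22.0])]
fresh_center [(0.63, [549.0, -87.0, 96.0]), (0.23, [488.0, -88.0, 80.0])]
thin1_center [(0.53, [480.0, 101.0, 79.0])]
thick_rack_seat1 [(0.81, [493.0, -90.0, 78.0]), (0.7, [305.0, 187.0, 99.0]), (0.68, [549.0, -87.0, 96.0]), (0.65, [242.0, 182.0, 77.0])]
```

View pics/t20.png

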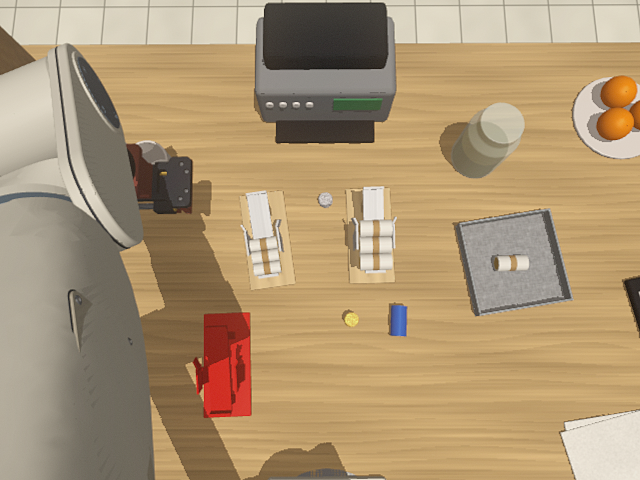

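View pics/t20c.png

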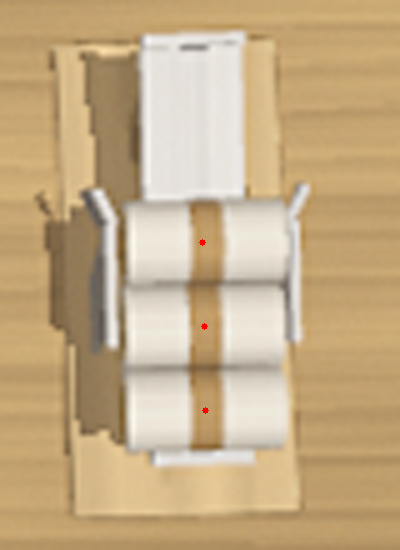

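The top view (px 375,245) shows three rolls on their seats, one roll in the tray at (511,263), and everything else where it was. The arm is clear and at rest, so I'm handing in.

```bash
python3 -c "
from h import *
print(ctrl.get_obs()['qvel'].round(3)); print(ctrl.close_job())"
```

```text
[ 0.005  0.001 -0.001  0.001 -0.003  0.002]
the job is handed in; nothing more can be done
None
```

I took the front thick roll out by its flat ends and laid it on its side near the middle of the tray. The two behind it rolled down to the front stop. I then set the loose roll on the lane at the upper end, and it rolled down behind them. I handed the job in at about 31 s on the robot's clock, against the 58 s limit.

**Last checks:** the top picture shows all three rolls in the rack lined up with the computed seat points to within a millimetre or two. One roll lies in the tray. The thin rolls, coin stacks, jar, red rack and blue roll look unmoved; the mug was partly hidden by the arm. The gripper is well clear, and no high force was seen.

**What disagreed:**
- **Finger height:** the fingertips really sit about 25 mm higher than the reported TCP height and the stated tip offset imply. Because of that, my first grasp closed just above the front roll and caught nothing; none of the rolls moved. I measured the shift in the scene picture and allowed for it from then on, and the later contacts fitted.
- **Network reports:** in the last picture the networks also named the blue roll as a thick roll and the red rack's places as seats. I ignored both.

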